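# Pack up the tile game on the side table

### The arm

A 6-joint arm with a two-finger parallel gripper is mounted at the origin on the work surface. World frame = base frame: x ahead of the robot, y to its left, z up, the work surface at z = 0. Lengths are in m, angles in rad, forces in N, time in s.
With the tool pointing down it reaches from about 0.35 to 0.975 m from the base axis. Payload 4.9 kg.
Tool frame: the origin (TCP) lies at the very end of the fingers, on their centre line; the grasp point (between the pads) lies 19 mm behind it (ctrl.pinch_z is the distance from the TCP to the grasp point, in m); z points along the fingers, y is the direction in which the jaws open and shut (so a half turn about z gives the same grasp; the last joint's range is limited). The gripper opens to 85 mm and grips with 20 to 120 N. Pads are 22 mm wide; open, the fingers measure 114 mm over their backs; the gripper's body (76 mm by 85 mm) begins 54 mm behind the grasp point. The pads swing forward as they close: fully open they stand 13 mm farther back than shut.
Start: joints at [1.195, 0.053, 1.613, -0, 1.476, -0.119], TCP at [0.159, 0.604, 0.231] pointing down, gripper open.
Joint ranges: [-3.01, 3.01], [-1.01, 2.22], [0.06, 2.58], [-1.02, 4.17], [0.09, 2.62], [-3.14, 3.14]. Speed limits (rad/s): [2.57, 2.57, 3.14, 3.14, 3.14, 3.14].

### API

Orientations are given as a rotation vector (axis times angle).
In Python, from station import ctrl gives the robot as it stands.
- The arm moves only by the tool carry_out, never from a script. Its argument "series" is a list of rows, each a list of 7 numbers: the shift along the world's x, y, z each as a share of 0.025 m, from -1 to 1, then the turn, a rotation vector about the world's x, y, z each as a share of 0.1 rad, from -1 to 1, then the opening, from 0 (shut) to 1 (fully open). A call has 1 to 12 rows; each row shifts and turns the commanded pose from where the row before left it; what a row does not reach is not made up. A row lasts 1/10 s, in which the tool goes at most 50 mm and 8.59 degrees, less where a joint would pass 70% of its speed; a pose out of reach is approached as far as the arm can. A call with a number of a shift or a turn outside -1 to 1 is refused whole. A call with a gripper value outside its range is refused whole. The fingers move at their own pace and stop on an object; "grip_force" is the grip in N (left out, the last holds). Time passes only in rows, so rows that do not move let the fingers close. It gives the time, the measured TCP pose, the force and the opening at its end, in the units of the state.
- ctrl.get_obs(): the state, without advancing time (a new reading comes with each control period).
- ctrl.get_image(name): name is "scene" or "top"; returns a dict with "frame" (384x512x3 uint8, blue, green, red), "fx", "fy", "cx", "cy" (pixels), "R" (3x3) and "t" (3): a world point X has camera coordinates R X + t. Camera axes: x right, y down, z forward; pixel columns grow to the right and rows downward; lengths in m; the calibration is good to about 2 mm. A picture is of the moment at which its call begins. There is no depth.
- ctrl.finish_job(): hands the job in, once; it reports no verdict.
Trained networks look in a picture, given as the dict that the camera call returned (one of the last four; its "shot" number tells which), for a name from the list of things; names that differ only in an ending like _2 or _b are one class to them, and where a whole thing is asked for, a point or a joint stands for the part that bears it (a point fixed in the world has none). Each returns a list of dicts, best first, with "p" (0 to 1); they miss things now and then, are a little off and sometimes report something else, mostly with a low value. They report only what shows in the picture. A call takes as long as a camera call. They do not tell look-alikes from the thing itself.
- ctrl.trace(picture, name): "mask" (384x512 bool, what is visible of it) and "rect" ([left, top, width, height] as shares, 0 to 1, of the picture: columns of its width, rows of its height, round what is visible of it).
- ctrl.mark_of(picture, name): "position" ([column, row] as shares, 0 to 1, of the picture: columns of its width, rows of its height: a listed point, or the origin of a listed thing).
The state is a dict: "t": time; "q": joint angles; "dq": joint speeds; "effort": joint torques, N m; "tool_pos": TCP position; "tool_rot": TCP orientation; "contact_force": force on the tool from outside, world axes, zero at the start; "wrist_torque": the same for the moment, N m; "opening": finger opening in m.
Only numpy, scipy, OpenCV 4.12 (cv2) and the standard library are available. Lean on these libraries where they do the work, as an engineer would, in place of code of your own. Each camera call takes 0.05 s, during which the arm holds its last target.

### The job

Pack up the board game. Turn the round caddy's lid so that its opening is over the quarter of a token's colour and drop the token in, until every hexagonal token is in the quarter of its own colour; then turn the lid shut, with its opening squarely over the solid plain-wood quarter. Stack all the square tiles flat, printed side up, in one neat pile, edges flush, centred and square on the square coaster, and leave the mug, glass dish and chrome tin where they stand.

Things in the scene. Friction and masses are not known exactly. Their poses are not given: they have to be found in the camera images.
- caddy: Round caddy fixed to the table at any yaw, 188 mm across, 50 mm high; origin: centre of its underside, z up. Wall 14 mm, seen as a coloured band round the lid. Quarters in its frame: red x>0 y>0, blue x<0 y>0, yellow x<0 y<0, plain brown wood x>0 y<0. Coloured ones: compartments, inner radius 80 mm, floor 5 mm up, 4 mm walls between; the plain one is solid to just under the lid.
- lid_knob (a point): On the lid's axis, 72 mm above the table, in its black bar handle. The white lid, 164 mm across, 5 mm thick, upper face 55 mm above the table, turns about z either way without stops, stiffly (0.06 N m), and stays put. Bar: 14 mm thick, 50 mm long along this point's x axis, top 85 mm above the table, a white mark at its end towards the opening.
- lid_opening (a point): Centre of the lid's only opening, 52 mm from the axis along the lid's x axis, on the lid's upper face (55 mm up). The opening is a ring sector from 28 to 76 mm from the axis and 28 degrees to either side (about 48 mm each way).
- quarter_red (a point): Point over the middle of the red compartment, 52 mm from the lid's axis, 55 mm above the table: where the opening's centre is when it stands squarely over that compartment.
- quarter_blue (a point): Point over the middle of the blue compartment, 52 mm from the lid's axis, 55 mm above the table: where the opening's centre is when it stands squarely over that compartment.
- quarter_yellow (a point): Point over the middle of the yellow compartment, 52 mm from the lid's axis, 55 mm above the table: where the opening's centre is when it stands squarely over that compartment.
- quarter_plain (a point): The same for the solid plain-wood quarter: the opening's centre is here when the lid is shut.
- red_1: A red hexagonal plastic token with a white dot on top, 28 mm across flats, 18 mm thick, 15 g; may be absent. Origin at the centre of its underside, z up through its thickness; its flats face along its own x axis and at 60 and 120 degrees from it.
- red_2: A red hexagonal plastic token with a white dot on top, 28 mm across flats, 18 mm thick, 15 g; may be absent. Origin at the centre of its underside, z up through its thickness; its flats face along its own x axis and at 60 and 120 degrees from it.
- blue_1: A blue hexagonal plastic token with a white dot on top, 28 mm across flats, 18 mm thick, 15 g; may be absent. Origin at the centre of its underside, z up through its thickness; its flats face along its own x axis and at 60 and 120 degrees from it.
- blue_2: A blue hexagonal plastic token with a white dot on top, 28 mm across flats, 18 mm thick, 15 g; may be absent. Origin at the centre of its underside, z up through its thickness; its flats face along its own x axis and at 60 and 120 degrees from it.
- yellow_1: A yellow hexagonal plastic token with a white dot on top, 28 mm across flats, 18 mm thick, 15 g; may be absent. Origin at the centre of its underside, z up through its thickness; its flats face along its own x axis and at 60 and 120 degrees from it.
- yellow_2: A yellow hexagonal plastic token with a white dot on top, 28 mm across flats, 18 mm thick, 15 g; may be absent. Origin at the centre of its underside, z up through its thickness; its flats face along its own x axis and at 60 and 120 degrees from it.
- tile_1: Square dark wooden game tile with a white face and green print, 48 x 48 x 12 mm, 30 g, loose; may be absent. Origin at the centre of its underside, x and y along its edges, z up out of the printed face.
- tile_2: Square dark wooden game tile with a white face and orange print, 48 x 48 x 12 mm, 30 g, loose; may be absent. Origin at the centre of its underside, x and y along its edges, z up out of the printed face.
- tile_3: Square dark wooden game tile with a white face and blue print, 48 x 48 x 12 mm, 30 g, loose; may be absent. Origin at the centre of its underside, x and y along its edges, z up out of the printed face.
- coaster: Square cork coaster with a grey felt top, 60 x 60 x 4 mm, fixed to the table. Origin at the centre of its underside (upper face 4 mm above the table), x and y along its edges. The tiles are piled here.
- mug: Speckled stoneware mug, 82 mm diameter, 85 mm high, handle along its +y out to 71 mm from the axis, loose. Origin at the centre of its underside. Leave alone.
- glass_dish: Small glass dish, 90 mm diameter, 28 mm high, loose. Origin at the centre of its underside. Leave alone.
- tin: Chrome tin, 58 x 36 x 14 mm, loose. Origin at the centre of its underside. Leave alone.
Mind the look-alikes: they are no part of the job. Leave any green, orange or pink look-alike of the caddy alone.

How it is judged:
On the way, in this order (a step that is already met when the one before it is completed fails the run):
1. every token is in the compartment of its own colour (x of each of red_1, red_2 in the frame of caddy above 0 m and y of each of red_1, red_2, blue_1, blue_2 in the frame of caddy above 0 m and horizontal distance between each of red_1, red_2, blue_1, blue_2, yellow_1, yellow_2 and caddy below 0.082 m and z of each of red_1, red_2, blue_1, blue_2, yellow_1, yellow_2 in the frame of caddy below 0.046 m and x of each of blue_1, blue_2, yellow_1, yellow_2 in the frame of caddy below 0 m and y of each of yellow_1, yellow_2 in the frame of caddy below 0 m), for 0.2 s.
2. the lid is turned shut over the solid quarter (horizontal distance between lid_opening and quarter_plain below 0.012 m), for 0.2 s.
At the end, for the whole second after the job is handed in: Each token is in its own colour's compartment below the lid; the opening is within 12 mm of the plain quarter's middle; tiles lie flat, face up, at rest, piled within 8 mm of the coaster's centre, 6 mm of one another and 0.12 rad of its edges (all of step 1 and horizontal distance between lid_opening and quarter_plain below 0.012 m and horizontal distance between each of tile_1, tile_2, tile_3 and coaster below 0.008 m and angle between each of tile_1, tile_2, tile_3's own z axis and vertical below 0.06 rad and height (world z) of each of tile_1, tile_2, tile_3 below 0.034 m and linear speed of each of tile_1, tile_2, tile_3 below 0.02 m/s and (angle between the x axis of tile_1 and the x axis of coaster, either way round below 0.12 rad or angle between the x axis of tile_1 and the y axis of coaster, either way round below 0.12 rad) and (angle between the x axis of tile_2 and the x axis of coaster, either way round below 0.12 rad or angle between the x axis of tile_2 and the y axis of coaster, either way round below 0.12 rad) and (angle between the x axis of tile_3 and the x axis of coaster, either way round below 0.12 rad or angle between the x axis of tile_3 and the y axis of coaster, either way round below 0.12 rad) and horizontal distance between tile_1 and tile_2 below 0.006 m and horizontal distance between each of tile_1, tile_2 and tile_3 below 0.006 m); the robot touches nothing.
It fails at once if the mug is disturbed (moved more than 25 mm or tipped) (distance of mug from where it was at the start of the episode above 0.025 m or angle between mug's own z axis and vertical above 0.5 rad).
It fails at once if the glass dish is disturbed (moved more than 25 mm or tipped) (distance of glass_dish from where it was at the start of the episode above 0.025 m or angle between glass_dish's own z axis and vertical above 0.5 rad).
It fails at once if the tin is disturbed (moved more than 25 mm or tipped) (distance of tin from where it was at the start of the episode above 0.025 m or angle between tin's own z axis and vertical above 0.5 rad).
Of red_1, red_2, blue_1, blue_2, yellow_1, yellow_2 only 3 to 4 are there at a start; the rules pass over those that are not, and their reading is None.
Of tile_1, tile_2, tile_3 only 2 to 3 are there at a start; the rules pass over those that are not, and their reading is None.
At some moment in a run one of tile_1, tile_2, tile_3 may be knocked a few centimetres aside while the robot is not near it.
Once in a run the grip may slacken for a moment while it holds something.
It also fails if it takes over 210 s, if anything falls off the work surface, if the arm or the gripper's body presses on something with over 40 N, if the wrist force passes 120 N, or if a joint passes its speed limit or range.

## Working session

There is one attempt and no reset: what is moved stays moved. The work goes in short steps, Python scripts to look and compute and a tool call to move; the robot and the scene stay as the last step left them, time stands still between calls to the robot, and variables do not carry over. Pictures are saved under pics/ and viewed, and the job is handed in when it is done.

Besides the shell and the picture viewer there is one more tool, called as a command line: name --pt "numbers of a row" for each row, then --argument value for the rest. carry_out: Moves the arm, as the interface text tells. Shift numbers are shares of 0.025 m and turn numbers shares of 0.1 rad, none past 1 either way. Its arguments: {"type":"object","properties":{"series":{"type":"array"},"grip_force":{"type":"number"}},"required":["series"]}

```bash
ls; mkdir -p pics; cat > h.py <<'E'
import numpy as np,cv2
from station import ctrl
from scipy.spatial.transform import Rotation as Rot
def ray(im,u,v,z):
    R=np.array(im["R"]);t=np.array(im["t"])
    d=R.T@np.array([(u-im["cx"])/im["fx"],(v-im["cy"])/im["fy"],1.]);o=-R.T@t
    return o+d*(z-o[2])/d[2]
def proj(im,X):
    c=np.array(im["R"])@np.array(X)+np.array(im["t"])
    return np.array([im["fx"]*c[0]/c[2]+im["cx"],im["fy"]*c[1]/c[2]+im["cy"]])
def save(im,name,box=None,s=1.5):
    f=im["frame"]
    if box: f=f[box[1]:box[3],box[0]:box[2]]
    cv2.imwrite("pics/"+name,cv2.resize(f,None,fx=s,fy=s,interpolation=cv2.INTER_CUBIC))
E
python3 - <<'E'
from h import *
for n in ["scene","top"]:
    im=ctrl.get_image(n); save(im,n+"0.png"); print(n,im["fx"],im["cx"],im["cy"],np.array(im["R"]).round(3).tolist(),np.array(im["t"]).round(3),(-np.array(im["R"]).T@im["t"]).round(3))
o=ctrl.get_obs();print({k:np.round(v,3) for k,v in o.items()}); print(ctrl.pinch_z)
E
```

```text
pics
scene 449.848636760182 254.6908267098397 187.3685560135018 [[0.421, 0.907, 0.007], [0.648, -0.295, -0.702], [-0.635, 0.3, -0.712]] [-0.285 -0.264  1.618] [ 1.318 -0.305  0.968]
top 434.4396174068 254.45792041416922 195.04561185531736 [[0.025, -0.999, 0.021], [-0.992, -0.028, -0.121], [0.122, -0.018, -0.992]] [0.033 0.552 1.15 ] [0.406 0.069 1.208]
{'t': np.float64(0.1), 'q': array([ 1.195,  0.053,  1.614,  0.   ,  1.476, -0.119]), 'dq': array([ 0.001, -0.001, -0.004,  0.001, -0.001, -0.001]), 'effort': array([-0.0000e+00, -3.9490e+01, -3.7137e+01, -0.0000e+00,  4.0000e-03,
       -0.0000e+00]), 'tool_pos': array([0.159, 0.604, 0.23 ]), 'tool_rot': array([-4.020e-01, -3.115e+00,  3.000e-03]), 'contact_force': array([-0.89 ,  1.146, -0.158]), 'wrist_torque': array([0.018, 0.045, 0.025]), 'opening': np.float64(0.085)}
0.0187
```

View pics/scene0.png

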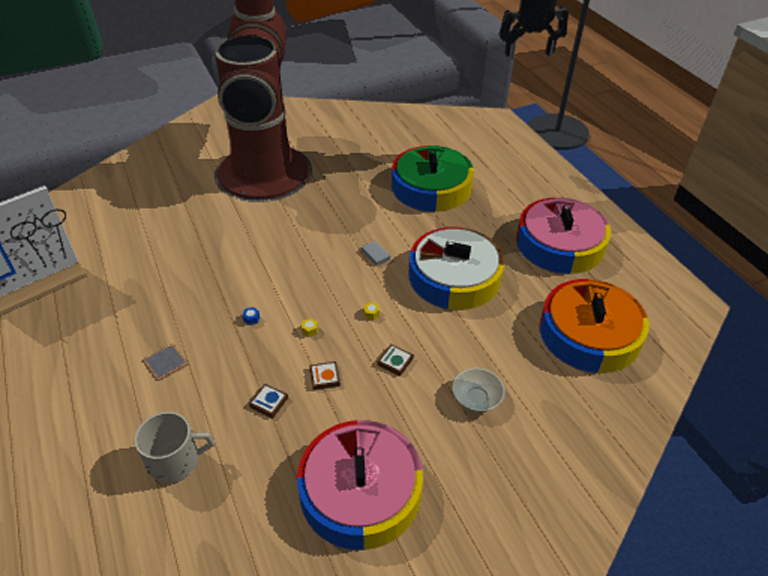

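View pics/top0.png

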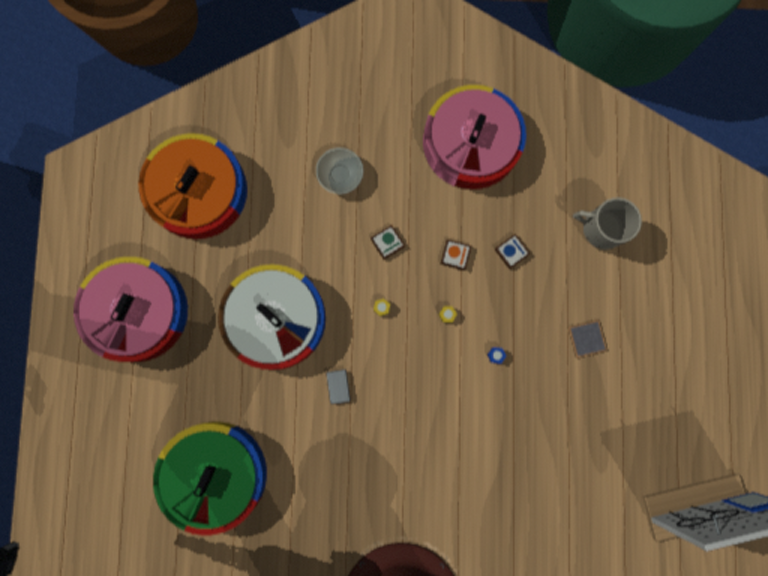

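The white-lidded caddy (top ≈(272,317) of the enlarged picture) is the real one; the orange, green and pink ones are look-alikes. I can see two yellow tokens (382,307) and (448,314), one blue token (497,355), three tiles (388,241), (456,254) and (512,250), and the coaster (589,339).

```bash
python3 - <<'E'
from h import *
Z={"lid_knob":.072,"lid_opening":.055,"quarter_red":.055,"quarter_blue":.055,"quarter_yellow":.055,"quarter_plain":.055}
for n in ["top","scene"]:
    im=ctrl.get_image(n); print(n)
    for k in ["caddy","lid_knob","lid_opening","quarter_red","quarter_blue","quarter_yellow","quarter_plain","red_1","blue_1","yellow_1","tile_1","tile_2","tile_3","coaster","mug","glass_dish","tin"]:
        for r in ctrl.mark_of(im,k):
            if r["p"]<.25: continue
            u,v=r["position"][0]*512,r["position"][1]*384
            print(k,round(r["p"],2),round(u,1),round(v,1),ray(im,u,v,Z.get(k,0)).round(4)[:2])
im=ctrl.get_image("top")
save(im,"cad.png",(140,170,270,270),5); save(im,"cen.png",(240,140,420,250),4)
E
```

```text
top
caddy 0.93 128.4 128.5 [0.7352 0.4096]
caddy 0.72 94.5 207.0 [0.5093 0.4895]
caddy 0.63 316.3 97.9 [ 0.8426 -0.1242]
caddy 0.57 146.6 316.5 [0.2173 0.3297]
caddy 0.55 182.8 217.1 [0.4878 0.2446]
caddy 0.37 342.2 171.9 [ 0.6278 -0.1995]
lid_knob 0.97 181.0 208.2 [0.5061 0.2398]
lid_knob 0.95 320.0 86.8 [ 0.8483 -0.1225]
lid_knob 0.81 80.6 202.4 [0.5142 0.5012]
lid_knob 0.69 125.0 117.1 [0.7466 0.4003]
lid_knob 0.61 137.7 316.3 [0.2285 0.3366]
lid_opening 0.95 194.8 222.5 [0.4707 0.2042]
lid_opening 0.85 115.6 138.0 [0.6928 0.4268]
lid_opening 0.78 129.4 340.7 [0.1648 0.3582]
lid_opening 0.75 74.1 224.2 [0.4578 0.5204]
lid_opening 0.6 311.7 103.5 [ 0.8063 -0.1028]
quarter_red 0.84 92.0 223.0 [0.4622 0.4739]
quarter_red 0.82 321.6 105.2 [ 0.8023 -0.1301]
quarter_red 0.81 127.4 137.5 [0.6951 0.3953]
quarter_red 0.8 183.6 229.6 [0.4512 0.2329]
quarter_red 0.66 144.8 337.0 [0.1748 0.3195]
quarter_blue 0.74 198.7 208.0 [0.5094 0.1955]
quarter_blue 0.62 146.5 120.2 [0.7448 0.3467]
quarter_blue 0.62 156.8 312.1 [0.2374 0.2922]
quarter_blue 0.58 103.9 199.2 [0.5261 0.4471]
quarter_blue 0.5
[... 3028 characters left out ...]
low_1 0.69 246.4 210.6 [0.5299 0.0419]
yellow_1 0.49 206.4 218.8 [ 0.5113 -0.0737]
tile_1 0.93 177.7 265.6 [ 0.6295 -0.1966]
tile_1 0.77 217.4 250.2 [ 0.6263 -0.0857]
tile_1 0.64 265.9 241.7 [0.6542 0.0438]
tile_2 0.93 177.7 265.6 [ 0.6295 -0.1966]
tile_2 0.77 217.4 250.2 [ 0.6263 -0.0857]
tile_2 0.64 265.9 241.7 [0.6542 0.0438]
tile_3 0.93 177.7 265.6 [ 0.6295 -0.1966]
tile_3 0.77 217.4 250.2 [ 0.6263 -0.0857]
tile_3 0.64 265.9 241.7 [0.6542 0.0438]
coaster 0.56 110.0 239.7 [ 0.473  -0.3368]
mug 0.69 115.2 306.2 [ 0.6788 -0.3687]
mug 0.34 178.4 266.0 [ 0.6313 -0.1954]
glass_dish 0.74 317.9 264.6 [0.7772 0.1338]
glass_dish 0.27 315.7 180.0 [0.5036 0.2872]
tin 0.45 252.2 168.1 [0.374  0.1318]
```

```bash
python3 - <<'E'
from h import *
im=ctrl.get_image("scene")
save(im,"cads.png",(260,140,350,215),7); 
# top faces minAreaRect: tiles via trace
im=ctrl.get_image("top")
for k,z in [("tile_1",.012),("tile_2",.012),("tile_3",.012),("coaster",.004),("yellow_1",.018),("blue_1",.018),("tin",.014)]:
    for r in ctrl.trace(im,k):
        if r["p"]<.3: continue
        m=r["mask"].astype(np.uint8)
        c=cv2.findContours(m,0,2)[0]; c=max(c,key=cv2.contourArea)[:,0,:]
        P=np.array([ray(im,u,v,z)[:2]*1000 for u,v in c],np.float32)
        (cx,cy),(w,h),a=cv2.minAreaRect(P)
        print(k,round(r["p"],2),c.mean(0).round(),"ctr",round(cx,1),round(cy,1),"size",round(w,1),round(h,1),"ang",round(a,1))
E
```

```text
tile_1 0.77 [258. 162.] ctr 648.6 39.2 size 51.5 51.7 ang 34.6
tile_1 0.56 [342. 168.] ctr 638.6 -193.6 size 48.4 49.4 ang 35.7
tile_1 0.51 [303. 170.] ctr 626.8 -88.7 size 48.4 50.5 ang 75.1
tile_2 0.77 [258. 162.] ctr 648.6 39.2 size 51.5 51.7 ang 34.6
tile_2 0.56 [342. 168.] ctr 638.6 -193.6 size 48.4 49.4 ang 35.7
tile_2 0.51 [303. 170.] ctr 626.8 -88.7 size 48.4 50.5 ang 75.1
tile_3 0.77 [258. 162.] ctr 648.6 39.2 size 51.5 51.7 ang 34.6
tile_3 0.56 [342. 168.] ctr 638.6 -193.6 size 48.4 49.4 ang 35.7
tile_3 0.51 [303. 170.] ctr 626.8 -88.7 size 48.4 50.5 ang 75.1
coaster 0.77 [393. 226.] ctr 477.2 -338.0 size 62.3 61.9 ang 15.4
yellow_1 0.42 [254. 204.] ctr 525.1 48.2 size 27.6 27.5 ang 1.5
tin 0.61 [225. 259.] ctr 379.2 123.2 size 58.7 36.7 ang 9.0
```

View pics/cad.png

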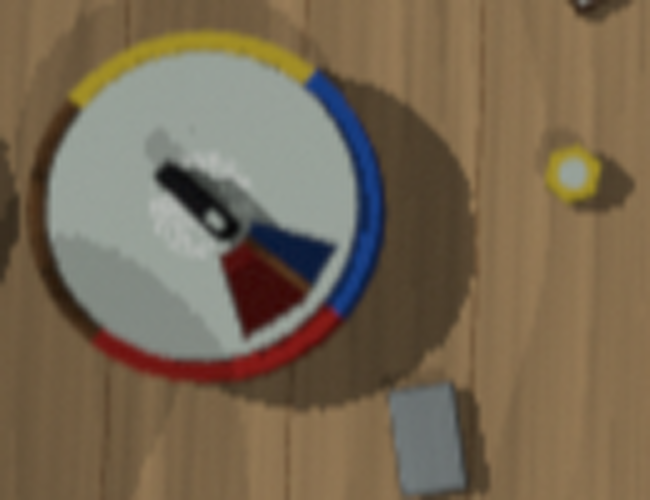

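View pics/cads.png

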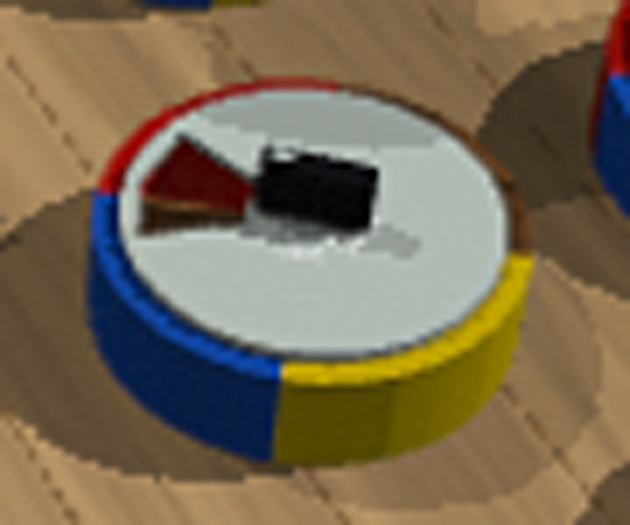

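View pics/cen.png

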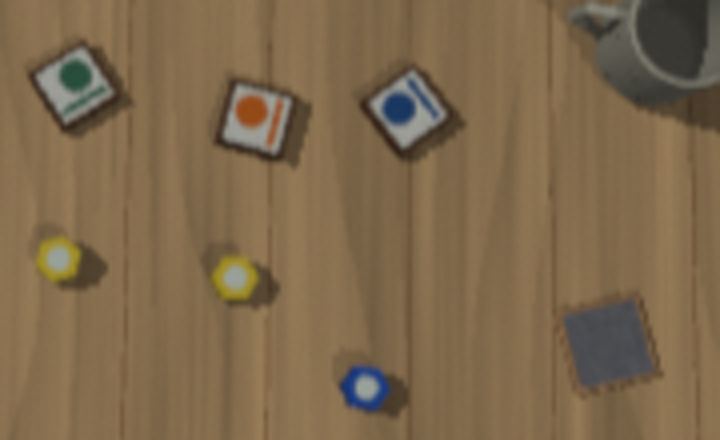

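```bash
cat > m.py <<'E'
from h import *
from scipy.optimize import least_squares
def seg(im,u,v,col,r=22):
    f=im["frame"]; hsv=cv2.cvtColor(cv2.resize(f,None,fx=4,fy=4,interpolation=cv2.INTER_CUBIC),cv2.COLOR_BGR2HSV)
    H,S,V=[hsv[...,i].astype(int) for i in range(3)]
    m={"white":(S<60)&(V>110),"yellow":(H>20)&(H<34)&(S>150)&(V>90),"blue":(H>100)&(H<125)&(S>140)&(V>50),"grey":(S<55)&(V<125)&(V>50),"red":((H<5)|(H>172))&(S>170)&(V>80)}[col]
    w=np.zeros(m.shape,bool); 
    w[int(4*(v-r)):int(4*(v+r)),int(4*(u-r)):int(4*(u+r))]=1
    return (m&w).astype(np.uint8)
def comp(m,u,v):
    n,l,s,c=cv2.connectedComponentsWithStats(m)
    i=1+np.argmin([np.hypot(*(c[j]/4-[u,v]))-0.01*s[j,4] for j in range(1,n)])
    return (l==i).astype(np.uint8)
def pts(im,m,z):
    c=max(cv2.findContours(m,0,cv2.CHAIN_APPROX_NONE)[0],key=cv2.contourArea)[:,0,:]/4-0.375
    return np.array([ray(im,a,b,z)[:2]*1000 for a,b in c],np.float32)
def tile(im,u,v,z=.012,col="white"):
    m=comp(cv2.morphologyEx(seg(im,u,v,col,14),cv2.MORPH_CLOSE,np.ones((25,25))),u,v)
    P=pts(im,m,z);(cx,cy),wh,a=cv2.minAreaRect(P); return np.round([cx,cy,*wh,a],1)
def token(im,u,v,col,z=.018,base=0):
    m=comp(seg(im,u,v,"white",10),u,v); D=pts(im,m,z); M=cv2.moments(D.reshape(-1,1,2))
    c=np.array([M["m10"],M["m01"]])/M["m00"]
    P=pts(im,(comp(cv2.morphologyEx(seg(im,u,v,col,12)|m,cv2.MORPH_CLOSE,np.ones((9,9))),u,v)),z)
    # support width vs angle around c
    best=[]
    for a in range(0,60,2):
        s=sum(max(0,np.max((P-c)@[np.cos(np.radians(a+60*k)),np.sin(np.radians(a+60*k))])) for k in range(6))/6
        best.append((s,a))
    s,a=min(best); return c.round(1),P.shape,"halfw",round(float(s),1),"flat dir",a, "edge ctr",np.round(cv2.minEnclosingCircle(P),1) if 0 else cv2.minEnclosingCircle(P)
def caddy(im,c0=(500,243)):
    # hypothesis fit: sample ring, classify hues
    f=cv2.resize(im["frame"],None,fx=4,fy=4,interpolation=cv2.INTER_CUBIC); hsv=cv2.cvtColor(f,cv2.COLOR_BGR2HSV).astype(int)
    E=[]
    for t in range(0,360,3):
        d=np.array([np.cos(np.radians(t)),np.sin(np.radians(t))])
        prof=[]
        for r in np.arange(70,100,.5):
            u,v=proj(im,[*(np.array(c0)+r*d)/1000,.05]); p=hsv[int(4*(v+.375)),int(4*(u+.375))]; prof.append(p[1])
        prof=np.array(prof); i=np.argmax(prof>110) if (prof>110).any() else -1
        E.append((t,70+.5*i))
    return E
E
python3 - <<'E'
from m import *
im=ctrl.get_image("top")
for n,u,v in [("g",258,161),("o",304,170),("b",341.5,167)]: print(n,tile(im,u,v))
print("coaster",tile(im,392.5,226,.004,"grey"))
print(token(im,254.7,204.7,"yellow"));print(token(im,298.8,209.5,"yellow"));print(token(im,331.5,237,"blue"))
for n in ["top","scene"]:
    im=ctrl.get_image(n)
    E=caddy(im); E=[e for e in E if 72<e[1]<95]
    P=np.array([[500+r*np.cos(np.radians(t)),243+r*np.sin(np.radians(t))] for t,r in E])
    f=least_squares(lambda x:np.hypot(P[:,0]-x[0],P[:,1]-x[1])-x[2],[500,243,80],loss="soft_l1"); print(n,f.x,len(P))
    # colour boundary on mid band
    c=f.x[:2]; hsv=cv2.cvtColor(im["frame"],cv2.COLOR_BGR2HSV); s=[]
    for t in range(0,360,2):
        u,v=proj(im,[(c[0]+88*np.cos(np.radians(t)))/1000,(c[1]+88*np.sin(np.radians(t)))/1000,.05]); h=hsv[int(round(v)),int(round(u))]
        s.append("B" if 100<h[0]<128 and h[1]>120 else "Y" if 20<h[0]<34 and h[1]>150 else "R" if (h[0]<6 or h[0]>172) and h[1]>150 else "p")
    for i in range(180):
        if s[i]!=s[i-1]: print(2*i-1,s[i-1],s[i],end="; ")
    print()
E
```

```text
g [650.8  39.9  41.9  40.7  34.6]
o [630.5 -88.8  40.6  41.2  76.4]
b [ 640.3 -195.    40.8   41.2   38.3]
coaster [ 479.5 -336.8   52.2   52.1   14.6]
(array([527.2,  48. ]), (128, 2), 'halfw', 15.1, 'flat dir', 18, 'edge ctr', ((526.9492797851562, 47.55146789550781), 16.292070388793945))
(array([517.6, -74.3]), (130, 2), 'halfw', 15.4, 'flat dir', 2, 'edge ctr', ((516.4461669921875, -73.67212677001953), 16.669755935668945))
(array([ 444.3, -165.1]), (118, 2), 'halfw', 13.9, 'flat dir', 56, 'edge ctr', ((444.23089599609375, -164.0881805419922), 15.553485870361328))
top [501.41377784 245.68661288  84.13271479] 115
53 Y p; 143 p R; 233 R p; 235 p B; 321 B p; 323 p Y; 
scene [497.33891363 246.09987358  84.7863166 ] 107
53 Y p; 143 p R; 149 R p; 151 p R; 233 R p; 237 p B; 307 B p; 309 p B; 313 B p; 315 p B; 321 B p; 323 p Y;
```

```bash
cat >> m.py <<'E'
def lid(im,c=(499.5,246)):
    hsv=cv2.cvtColor(cv2.resize(im["frame"],None,fx=4,fy=4,interpolation=cv2.INTER_CUBIC),cv2.COLOR_BGR2HSV)
    out=[]
    for r in (50,60,70):
        T=[t for t in range(0,360) if (lambda p: p[1]>90)(hsv[tuple(int(4*(q+.375)) for q in proj(im,[(c[0]+r*np.cos(np.radians(t)))/1000,(c[1]+r*np.sin(np.radians(t)))/1000,.055])[::-1])])]
        z=np.exp(1j*np.radians(T)).mean(); d=np.degrees((np.angle(np.exp(1j*np.radians(T))/z)))
        out.append((r,round(float(np.degrees(np.angle(z)))%360,1),len(T),round(d.min()),round(d.max())))
    return out
def st(x=None,y=None,z=None,yaw=None):
    o=ctrl.get_obs();p=o["tool_pos"];R=Rot.from_rotvec(o["tool_rot"]).as_matrix();a=np.degrees(np.arctan2(R[1,1],R[0,1]))
    print("t",round(o["t"],2),"tcp",(np.array(p)*1000).round(1),"yaw",round(a,1),"tilt",R[:,2].round(3),"q6",round(o["q"][5],2),"open",round(o["opening"]*1000,1),"F",np.round(o["contact_force"],1))
    if x is not None:
        d=np.array([x,y,z])-np.array(p)*1000; dy=(yaw-a+90)%180-90
        print("units xyz",(d/25).round(2),"yaw",round(np.radians(dy)/.1,2),"or",round(np.radians(dy-180*np.sign(dy))/.1,2))
E
python3 - <<'E'
from m import *
for n in("top","scene"):
    im=ctrl.get_image(n);print(n,lid(im, (501.4,245.7) if n=="top" else (497.3,246.1)))
st(499.5,246,130,-36)
E
```

```text
top [(50, 227.6, 49, -25, 25), (60, 227.1, 50, -25, 26), (70, 227.3, 51, -25, 26)]
scene [(50, 232.5, 48, -24, 24), (60, 232.0, 49, -24, 24), (70, 240.0, 33, -16, 16)]
t 2.65 tcp [158.7 604.5 231.3] yaw 75.3 tilt [-0. -0. -1.] q6 -0.12 open 85.1 F [0.2 0.2 0.2]
units xyz [ 13.63 -14.34  -4.05] yaw 11.99 or -19.42
```

carry_out --pt "0.65 -0.68 -0.2 0 0 -0.97 1" --pt "0.65 -0.68 -0.2 0 0 -0.97 1" --pt "0.65 -0.68 -0.2 0 0 -0.97 1" --pt "0.65 -0.68 -0.2 0 0 -0.97 1" --pt "0.65 -0.68 -0.2 0 0 -0.97 1" --pt "0.65 -0.68 -0.2 0 0 -0.97 1" --pt "0.65 -0.68 -0.2 0 0 -0.97 1" --pt "0.65 -0.68 -0.2 0 0 -0.97 1" --pt "0.65 -0.68 -0.2 0 0 -0.97 1" --pt "0.65 -0.68 -0.2 0 0 -0.97 1" --pt "0.65 -0.68 -0.2 0 0 -0.97 1" --grip_force 40

```text
t: 3.75
tool_pos: [0.3381, 0.4168, 0.1763]
tool_rot: [1.936, 2.474, 0.001]
contact_force: [0.5, 0.6, -0.0]
opening: 0.0855
```

carry_out --pt "0.65 -0.68 -0.2 0 0 -0.97 1" --pt "0.65 -0.68 -0.2 0 0 -0.97 1" --pt "0.65 -0.68 -0.2 0 0 -0.97 1" --pt "0.65 -0.68 -0.2 0 0 -0.97 1" --pt "0.65 -0.68 -0.2 0 0 -0.97 1" --pt "0.65 -0.68 -0.2 0 0 -0.97 1" --pt "0.65 -0.68 -0.2 0 0 -0.97 1" --pt "0.65 -0.68 -0.2 0 0 -0.97 1" --pt "0.65 -0.68 -0.2 0 0 -0.97 1" --pt "0.65 -0.68 -0.2 0 0 -0.97 1" --pt "0 0 0 0 0 0 1" --pt "0 0 0 0 0 0 1"

```text
t: 4.95
tool_pos: [0.4999, 0.2474, 0.1262]
tool_rot: [-2.863, -1.292, 0.001]
contact_force: [-0.4, -0.3, -0.1]
opening: 0.0854
```

```bash
python3 - <<'E'
from m import *
st(499.5,246,60,-41)
im=ctrl.get_image("scene");save(im,"s1.png",(230,80,400,230),4)
E
```

```text
t 4.95 tcp [499.9 247.4 126.2] yaw -41.4 tilt [-0.001  0.    -1.   ] q6 1.05 open 85.4 F [-0.4 -0.3 -0.1]
units xyz [-0.02 -0.06 -2.65] yaw 0.07 or -31.34
```

View pics/s1.png

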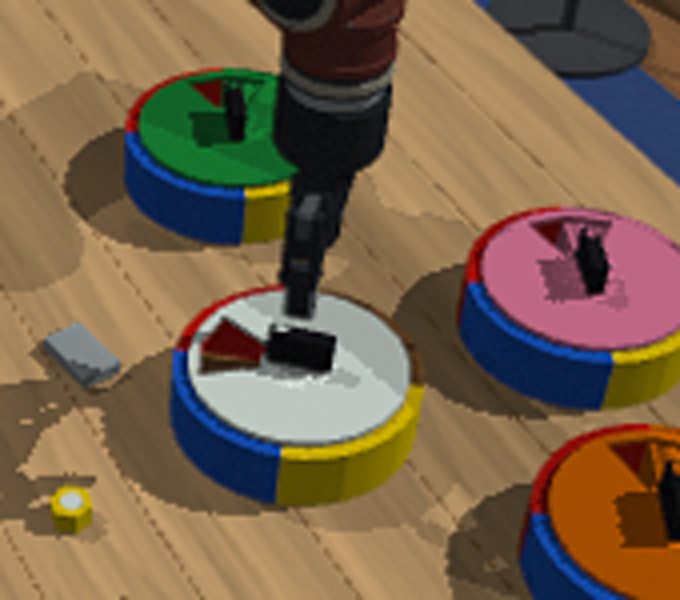

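carry_out --pt "0 -0.05 -0.9 0 0 0 1" --pt "0 0 -0.9 0 0 0 1" --pt "0 0 -0.8 0 0 0 1" --pt "0 0 0 0 0 0 1" --pt "0 0 0 0 0 0 0" --pt "0 0 0 0 0 0 0" --pt "0 0 0 0 0 0 0" --pt "0 0 0 0 0 0 0" --pt "0 0 0 0 0 0 0" --pt "0 0 0 0 0 0 0" --grip_force 60

```text
t: 6.0
tool_pos: [0.5013, 0.2458, 0.0624]
tool_rot: [2.862, 1.292, 0.004]
contact_force: [4.2, -4.4, 2.2]
opening: 0.0127
```

```bash
python3 - <<'E'
from m import *
st(499.5,246,60,-41)
im=ctrl.get_image("scene");save(im,"s2.png",(230,80,400,230),4)
E
```

```text
t 6.0 tcp [501.3 245.8  62.4] yaw -41.4 tilt [ 0.003 -0.001 -1.   ] q6 1.05 open 12.7 F [ 4.2 -4.4  2.2]
units xyz [-0.07  0.01 -0.1 ] yaw 0.07 or -31.34
```

View pics/s2.png

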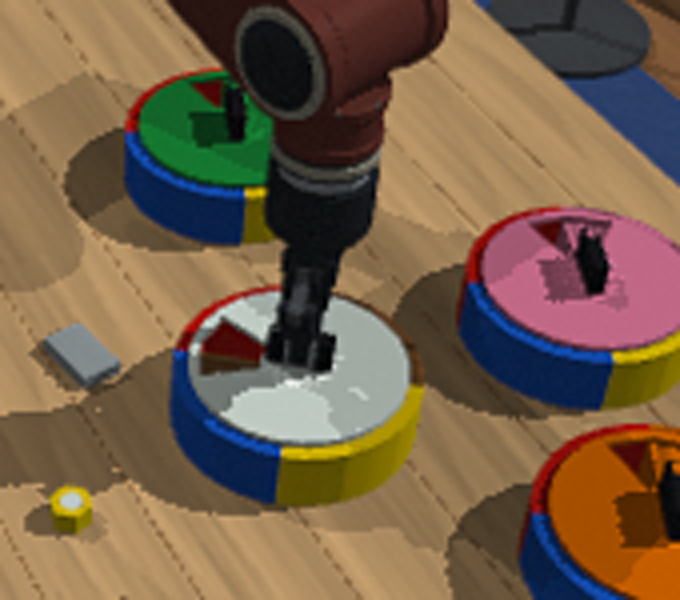

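carry_out --pt "0.06 -0.06 0 0 0 0 0" --pt "0 0 0 0 0 0.8 0" --pt "0 0 0 0 0 0.8 0" --pt "0 0 0 0 0 0.8 0" --pt "0 0 0 0 0 0.8 0" --pt "0 0 0 0 0 0.8 0" --pt "0 0 0 0 0 0.8 0" --pt "0 0 0 0 0 0.8 0" --pt "0 0 0 0 0 0.8 0" --pt "0 0 0 0 0 0.8 0" --pt "0 0 0 0 0 0.8 0" --pt "0 0 0 0 0 0.55 0"

```text
t: 7.25
tool_pos: [0.5003, 0.246, 0.0623]
tool_rot: [-2.065, -2.362, 0.001]
contact_force: [-7.2, 1.1, 9.6]
opening: 0.0126
```

carry_out --pt "0 0 0 0 0 0 0" --pt "0 0 0 0 0 0 0" --pt "0 0 0 0 0 0 1" --pt "0 0 0 0 0 0 1" --pt "0 0 0 0 0 0 1" --pt "0 0 0 0 0 0 1" --pt "0 0 0 0 0 0 1" --pt "0 0 1 0 0 0 1" --pt "0 0 1 0 0 0 1" --pt "0 0 1 0 0 0 1" --pt "0 0 1 0 0 0 1"

```text
t: 8.35
tool_pos: [0.5014, 0.2446, 0.1621]
tool_rot: [-2.07, -2.363, 0.0]
contact_force: [0.3, 0.6, 0.0]
opening: 0.0856
```

```bash
python3 - <<'E'
from m import *
st(444,-165,100,-4)
im=ctrl.get_image("scene");save(im,"s3.png",(230,80,400,230),4)
E
```

```text
t 8.35 tcp [501.4 244.6 162.1] yaw 7.6 tilt [-0.  0. -1.] q6 0.19 open 85.6 F [0.3 0.6 0. ]
units xyz [ -2.29 -16.39  -2.48] yaw -2.02 or 29.4
```

View pics/s3.png

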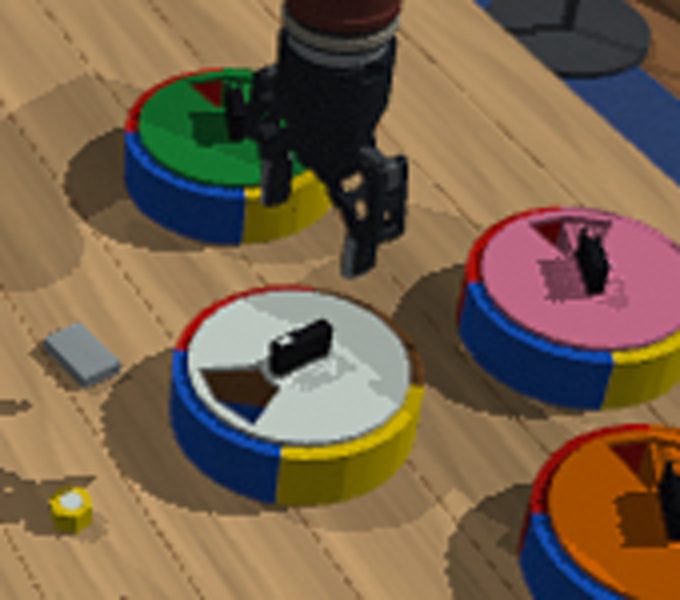

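carry_out --pt "-0.128 -0.911 -0.2 0 0 -0.112 1" --pt "-0.128 -0.911 -0.2 0 0 -0.112 1" --pt "-0.128 -0.911 -0.2 0 0 -0.112 1" --pt "-0.128 -0.911 -0.2 0 0 -0.112 1" --pt "-0.128 -0.911 -0.2 0 0 -0.112 1" --pt "-0.128 -0.911 -0.2 0 0 -0.112 1" --pt "-0.128 -0.911 -0.2 0 0 -0.112 1" --pt "-0.128 -0.911 -0.2 0 0 -0.112 1" --pt "-0.128 -0.911 -0.2 0 0 -0.112 1"

```text
t: 9.3
tool_pos: [0.4724, 0.0388, 0.1158]
tool_rot: [-2.187, -2.255, -0.0]
contact_force: [0.9, -0.4, -0.1]
opening: 0.0853
```

carry_out --pt "-0.128 -0.911 -0.2 0 0 -0.112 1" --pt "-0.128 -0.911 -0.2 0 0 -0.112 1" --pt "-0.128 -0.911 -0.2 0 0 -0.112 1" --pt "-0.128 -0.911 -0.2 0 0 -0.112 1" --pt "-0.128 -0.911 -0.2 0 0 -0.112 1" --pt "-0.128 -0.911 -0.2 0 0 -0.112 1" --pt "-0.128 -0.911 -0.2 0 0 -0.112 1" --pt "-0.128 -0.911 -0.2 0 0 -0.112 1" --pt "-0.128 -0.911 -0.2 0 0 -0.112 1" --pt "0 0 0 0 0 0 1"

```text
t: 10.3
tool_pos: [0.4432, -0.1669, 0.0706]
tool_rot: [-2.3, -2.139, 0.001]
contact_force: [0.1, -0.4, 0.1]
opening: 0.0853
```

```bash
python3 - <<'E'
from m import *
st(444,-165,3,-4)
im=ctrl.get_image("top");print(lid(im,(501.4,245.5)));save(im,"t3.png",(130,150,370,280),3.3)
im=ctrl.get_image("scene");print(lid(im,(499.4,246)));save(im,"s4.png",(130,150,250,250),5)
E
```

```text
t 10.3 tcp [ 443.2 -166.9   70.6] yaw -4.2 tilt [-0.001  0.    -1.   ] q6 -0.44 open 85.3 F [ 0.1 -0.4  0.1]
units xyz [ 0.03  0.07 -2.7 ] yaw 0.03 or -31.39
[(50, 277.0, 51, -25, 25), (60, 277.0, 51, -25, 25), (70, 277.0, 53, -26, 26)]
[(50, 281.5, 44, -21, 21), (60, 278.6, 43, -22, 25), (70, 279.8, 44, -23, 23)]
```

View pics/s4.png

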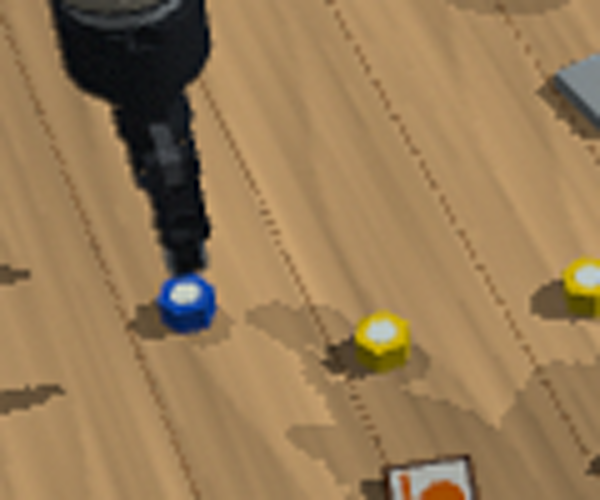

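View pics/t3.png

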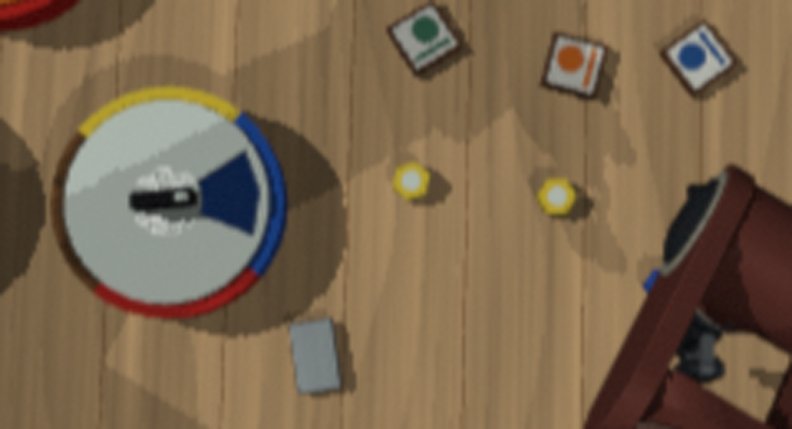

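The lid opening sits squarely over blue (≈277°). Now I'll grasp the blue token.

carry_out --pt "0.03 0.07 -0.7 0 0 0 1" --pt "0 0 -0.7 0 0 0 1" --pt "0 0 -0.7 0 0 0 1" --pt "0 0 -0.6 0 0 0 1" --pt "0 0 -0.05 0 0 0 0" --pt "0 0 0 0 0 0 0" --pt "0 0 0 0 0 0 0" --pt "0 0 0 0 0 0 0" --pt "0 0 0 0 0 0 0" --pt "0 0 0 0 0 0 0" --grip_force 50

```text
t: 11.4
tool_pos: [0.4458, -0.164, 0.0039]
tool_rot: [2.296, 2.141, 0.002]
contact_force: [0.2, 1.7, 4.1]
opening: 0.0269
```

carry_out --pt "0 0 0.4 0 0 0 0" --pt "0 0 0.8 0 0 0 0" --pt "0 0 0.8 0 0 0 0" --pt "0 0 0.8 0 0 0 0" --pt "0 0 0.8 0 0 0 0" --pt "0 0 0.8 0 0 0 0"

```text
t: 12.0
tool_pos: [0.4442, -0.1633, 0.1136]
tool_rot: [-2.297, -2.142, 0.0]
contact_force: [-0.7, -0.5, -0.2]
opening: 0.0267
```

```bash
python3 - <<'E'
from m import *
c=np.array([501.4,245.3])
for n,a in [("red",188),("blue",277.5),("yellow",8),("plain",98)]: print(n,(c+52*np.array([np.cos(np.radians(a)),np.sin(np.radians(a))])).round(1))
p=c+52*np.array([np.cos(np.radians(277.5)),np.sin(np.radians(277.5))])
st(*p,115,7.5)
im=ctrl.get_image("scene");save(im,"s5.png",(130,100,290,230),4)
E
```

```text
red [449.9 238.1]
blue [508.2 193.7]
yellow [552.9 252.5]
plain [494.2 296.8]
t 12.0 tcp [ 444.2 -163.3  113.6] yaw -4.0 tilt [-0.  0. -1.] q6 -0.44 open 26.7 F [-0.7 -0.5 -0.2]
units xyz [ 2.56 14.28  0.06] yaw 2.01 or -29.41
```

View pics/s5.png

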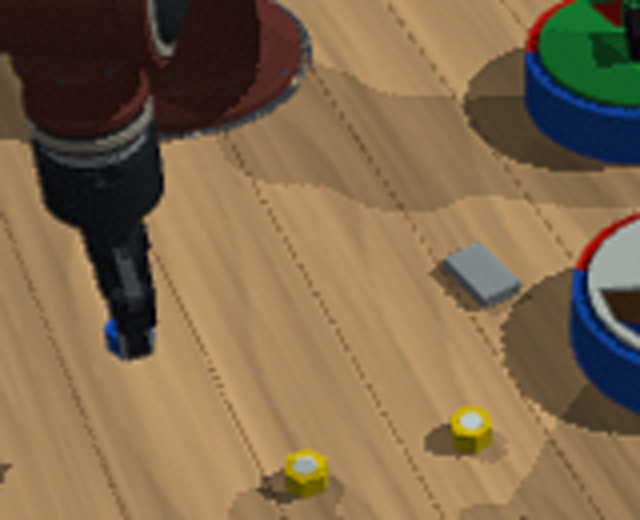

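carry_out --pt "0.16 0.89 0 0 0 0.125 0" --pt "0.16 0.89 0 0 0 0.125 0" --pt "0.16 0.89 0 0 0 0.125 0" --pt "0.16 0.89 0 0 0 0.125 0" --pt "0.16 0.89 0 0 0 0.125 0" --pt "0.16 0.89 0 0 0 0.125 0" --pt "0.16 0.89 0 0 0 0.125 0" --pt "0.16 0.89 0 0 0 0.125 0"

```text
t: 12.85
tool_pos: [0.4762, 0.0154, 0.1121]
tool_rot: [-2.187, -2.255, 0.001]
contact_force: [0.3, -0.1, -0.4]
opening: 0.0266
```

carry_out --pt "0.16 0.89 0 0 0 0.125 0" --pt "0.16 0.89 0 0 0 0.125 0" --pt "0.16 0.89 0 0 0 0.125 0" --pt "0.16 0.89 0 0 0 0.125 0" --pt "0.16 0.89 0 0 0 0.125 0" --pt "0.16 0.89 0 0 0 0.125 0" --pt "0.16 0.89 0 0 0 0.125 0" --pt "0.16 0.89 0 0 0 0.125 0" --pt "0 0 0 0 0 0 0"

```text
t: 13.75
tool_pos: [0.5084, 0.1943, 0.1122]
tool_rot: [-2.068, -2.364, 0.0]
contact_force: [0.1, 0.7, 0.1]
opening: 0.0267
```

```bash
python3 - <<'E'
from m import *
st(508.2,193.7,62,7.5)
im=ctrl.get_image("scene");save(im,"s6.png",(230,80,400,230),4)
E
```

```text
t 13.75 tcp [508.4 194.3 112.2] yaw 7.6 tilt [-0.  0. -1.] q6 0.09 open 26.7 F [0.1 0.7 0.1]
units xyz [-0.01 -0.02 -2.01] yaw -0.02 or 31.39
```

View pics/s6.png

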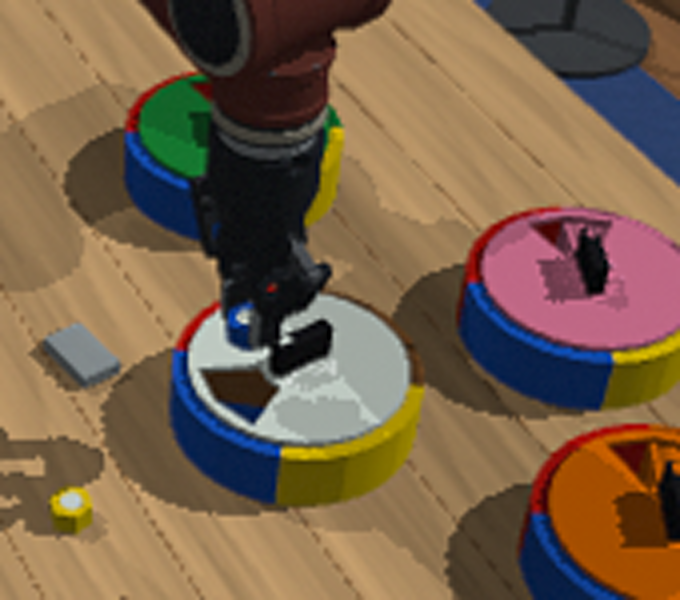

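carry_out --pt "0 -0.02 -0.7 0 0 0 0" --pt "0 0 -0.7 0 0 0 0" --pt "0 0 -0.65 0 0 0 0" --pt "0 0 0 0 0 0 0" --pt "0 0 0 0 0 0 0.6" --pt "0 0 0 0 0 0 0.6" --pt "0 0 0 0 0 0 0.6" --pt "0 0 0 0 0 0 0.6" --pt "0 0 0.9 0 0 0 0.6" --pt "0 0 0.9 0 0 0 0.6" --pt "0 0 0.9 0 0 0 0.6" --pt "0 0 0 0 0 0 1"

```text
t: 15.0
tool_pos: [0.5114, 0.1927, 0.1333]
tool_rot: [2.069, 2.358, 0.01]
contact_force: [0.7, 0.8, -0.2]
opening: 0.0642
```

```bash
python3 - <<'E'
from m import *
st(501.4,245.3,127,7.5)
im=ctrl.get_image("scene");save(im,"s7.png",(230,80,400,230),4)
im=ctrl.get_image("top");save(im,"t7.png",(130,150,290,280),4)
E
```

```text
t 15.0 tcp [511.4 192.7 133.3] yaw 7.5 tilt [ 0.008  0.002 -1.   ] q6 0.09 open 64.2 F [ 0.7  0.8 -0.2]
units xyz [-0.4   2.1  -0.25] yaw 0.0 or -31.41
```

View pics/s7.png

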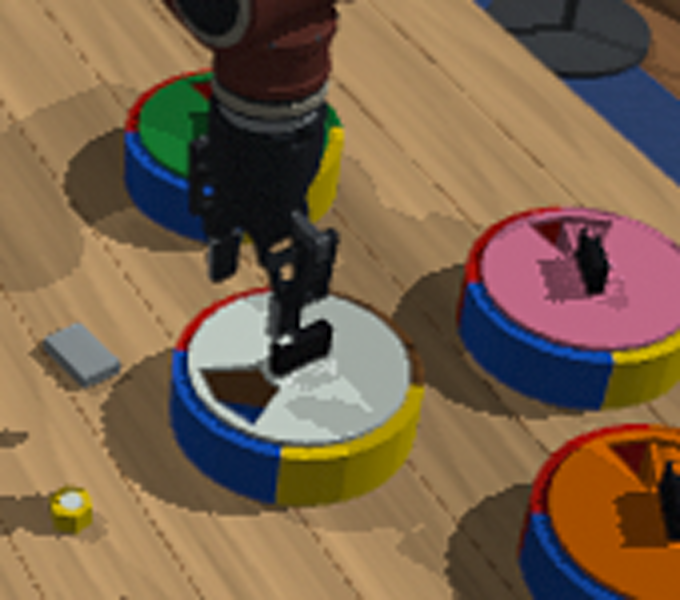

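View pics/t7.png

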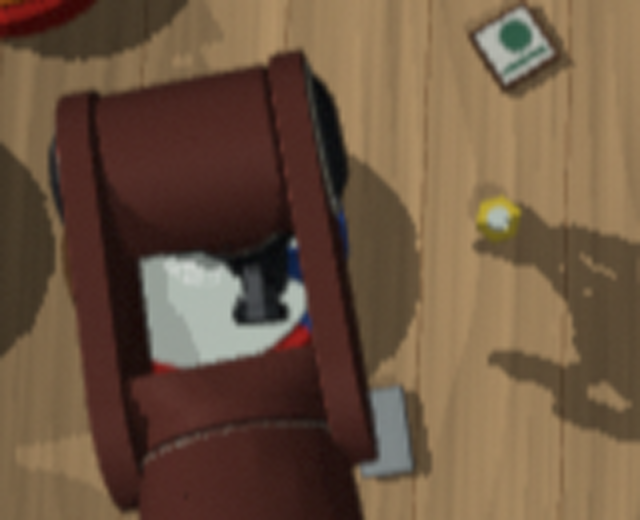

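The opening is clear, with nothing lodged on the lid. Next I'll turn the lid to yellow (+90.5°).

carry_out --pt "-0.14 1 0 0 0 0 1" --pt "-0.14 1.0 0 0 0 0 1" --pt "0 0.05 0 0 0 0 1" --pt "0 0 -0.9 0 0 0 1" --pt "0 0 -0.9 0 0 0 1" --pt "0 0 -0.8 0 0 0 1" --pt "0 0 0 0 0 0 1" --pt "0 0 0 0 0 0 0" --pt "0 0 0 0 0 0 0" --pt "0 0 0 0 0 0 0" --pt "0 0 0 0 0 0 0" --pt "0 0 0 0 0 0 0" --grip_force 60

```text
t: 16.3
tool_pos: [0.5007, 0.2433, 0.0646]
tool_rot: [-2.071, -2.36, 0.004]
contact_force: [-4.5, -1.3, 31.0]
opening: 0.013
```

```bash
python3 - <<'E'
from m import *
st(501.4,245.3,62,8)
E
```

```text
t 16.3 tcp [500.7 243.3  64.6] yaw 7.5 tilt [-0.003 -0.    -1.   ] q6 0.19 open 13.0 F [-4.5 -1.3 31. ]
units xyz [ 0.03  0.08 -0.1 ] yaw 0.09 or -31.32
```

carry_out --pt "0 0.05 0.1 0 0 0 0" --pt "0 0 0 0 0 0 0" --pt "0 0 0 0 0 0 0"

```text
t: 16.6
tool_pos: [0.5007, 0.2433, 0.0649]
tool_rot: [2.072, 2.361, -0.006]
contact_force: [-0.5, -5.1, -5.5]
opening: 0.013
```

```bash
python3 - <<'E'
from m import *
st(501.4,245.3,62,8)
im=ctrl.get_image("scene");save(im,"s8.png",(230,80,400,230),4)
E
```

```text
t 16.6 tcp [500.7 243.3  64.9] yaw 7.5 tilt [-0.002 -0.003 -1.   ] q6 0.19 open 13.0 F [-0.5 -5.1 -5.5]
units xyz [ 0.03  0.08 -0.12] yaw 0.09 or -31.32
```

View pics/s8.png

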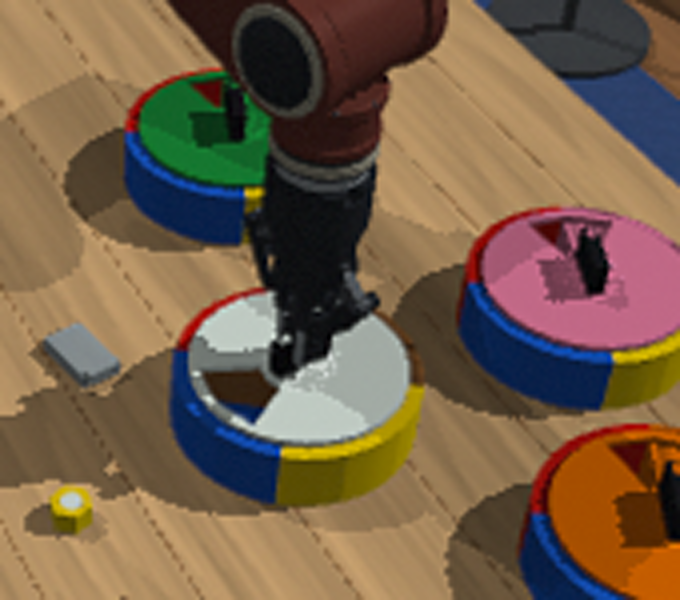

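carry_out --pt "0 0.02 0.02 0 0 0.79 0" --pt "0 0 0 0 0 0.79 0" --pt "0 0 0 0 0 0.79 0" --pt "0 0 0 0 0 0.79 0" --pt "0 0 0 0 0 0.79 0" --pt "0 0 0 0 0 0.79 0" --pt "0 0 0 0 0 0.79 0" --pt "0 0 0 0 0 0.79 0" --pt "0 0 0 0 0 0.79 0" --pt "0 0 0 0 0 0.79 0"

```text
t: 17.65
tool_pos: [0.5016, 0.2439, 0.0649]
tool_rot: [0.999, 2.977, -0.003]
contact_force: [5.8, -3.4, -11.8]
opening: 0.0126
```

carry_out --pt "0 0 0 0 0 0.79 0" --pt "0 0 0 0 0 0.79 0" --pt "0 0 0 0 0 0.79 0" --pt "0 0 0 0 0 0.79 0" --pt "0 0 0 0 0 0.79 0" --pt "0 0 0 0 0 0.79 0" --pt "0 0 0 0 0 0.79 0" --pt "0 0 0 0 0 0.79 0" --pt "0 0 0 0 0 0.79 0" --pt "0 0 0 0 0 0.79 0" --pt "0 0 0 0 0 0 0" --pt "0 0 0 0 0 0 0"

```text
t: 18.85
tool_pos: [0.502, 0.245, 0.0649]
tool_rot: [-0.219, 3.132, 0.0]
contact_force: [7.8, 0.4, -13.7]
opening: 0.0129
```

```bash
python3 - <<'E'
from m import *
st(501.4,245.3,62,98)
im=ctrl.get_image("scene");save(im,"s9.png",(230,80,400,230),4)
E
```

```text
t 18.85 tcp [502.  245.   64.9] yaw 98.0 tilt [ 0.002  0.    -1.   ] q6 -1.39 open 12.9 F [  7.8   0.4 -13.7]
units xyz [-0.02  0.01 -0.12] yaw 0.0 or -31.42
```

View pics/s9.png

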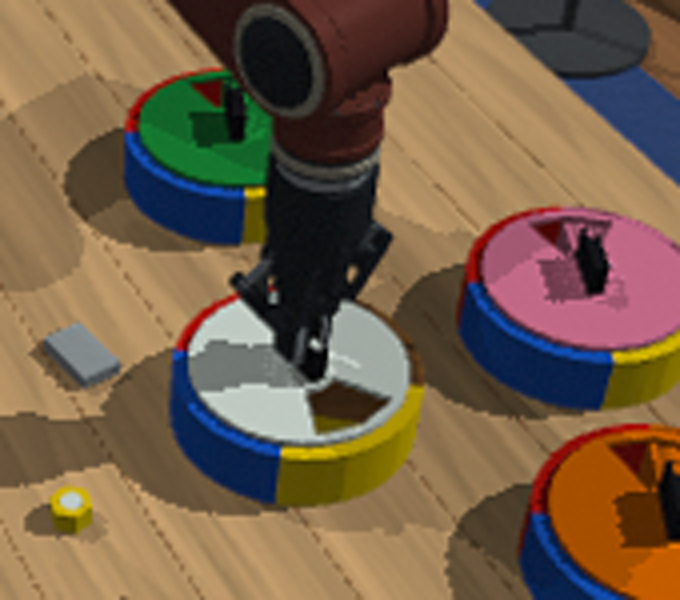

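carry_out --pt "0 0 0 0 0 0 1" --pt "0 0 0 0 0 0 1" --pt "0 0 0 0 0 0 1" --pt "0 0 0 0 0 0 1" --pt "0 0 0 0 0 0 1" --pt "0 0 0.8 0 0 0 1" --pt "0 0 0.8 0 0 0 1" --pt "0 0 0.8 0 0 0 1" --pt "0 0 0 0 0 0 1"

```text
t: 19.8
tool_pos: [0.5039, 0.2458, 0.1306]
tool_rot: [-0.219, 3.127, 0.003]
contact_force: [-0.3, 0.1, 0.3]
opening: 0.0854
```

carry_out --pt "0.1 -0.8 -0.2 0 0 -0.35 1" --pt "0.1 -0.8 -0.2 0 0 -0.35 1" --pt "0.1 -0.8 -0.2 0 0 -0.35 1" --pt "0.1 -0.8 -0.2 0 0 -0.35 1" --pt "0.1 -0.8 -0.2 0 0 -0.35 1" --pt "0.1 -0.8 -0.2 0 0 -0.35 1" --pt "0.1 -0.8 -0.2 0 0 -0.35 1" --pt "0.1 -0.8 -0.2 0 0 -0.35 1" --pt "0.1 -0.8 -0.2 0 0 -0.35 1" --pt "0.1 -0.8 -0.2 0 0 -0.35 1" --pt "0 0 0 0 0 0 1"

```text
t: 20.9
tool_pos: [0.5256, 0.0434, 0.0749]
tool_rot: [-0.334, -3.121, 0.001]
contact_force: [0.5, 0.0, -0.4]
opening: 0.0853
```

```bash
python3 - <<'E'
from m import *
st(527.2,48,3,78)
im=ctrl.get_image("scene");save(im,"s10.png",(180,120,350,240),4)
im=ctrl.get_image("top");print(lid(im,(501.4,245.3)));save(im,"t10.png",(130,150,370,280),3.3)
E
```

```text
t 20.9 tcp [525.6  43.4  74.9] yaw 77.8 tilt [-0.003 -0.    -1.   ] q6 -1.42 open 85.3 F [ 0.5  0.  -0.4]
units xyz [ 0.06  0.18 -2.88] yaw 0.04 or -31.38
[(50, 7.0, 53, -26, 26), (60, 7.5, 54, -26, 27), (70, 7.5, 54, -26, 27)]
```

View pics/t10.png

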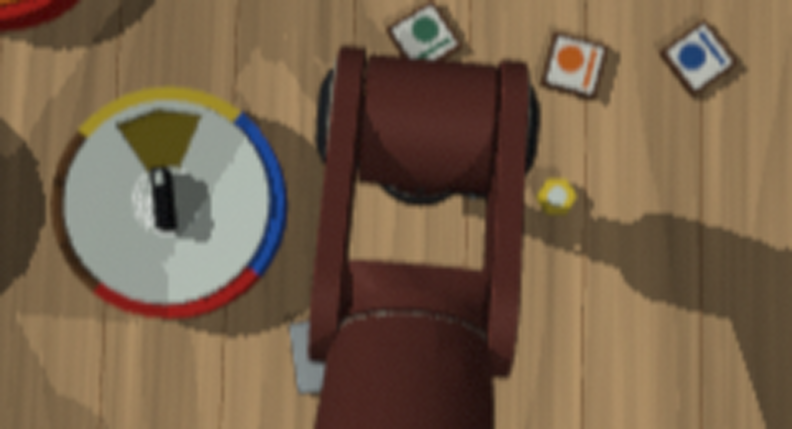

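View pics/s10.png

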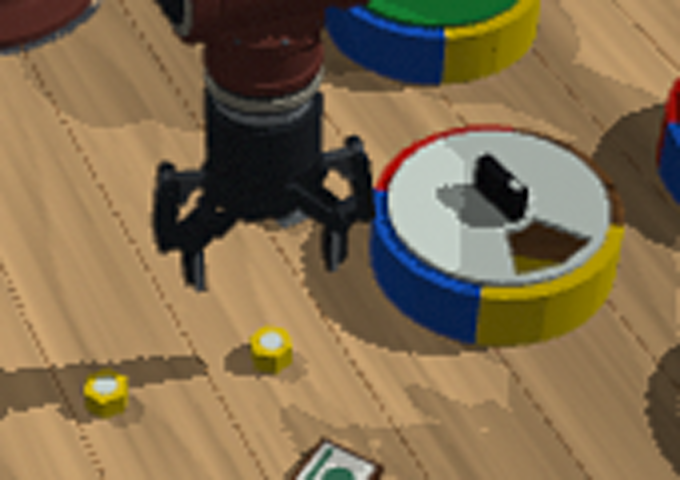

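carry_out --pt "0.06 0.18 -0.7 0 0 0 1" --pt "0 0 -0.7 0 0 0 1" --pt "0 0 -0.75 0 0 0 1" --pt "0 0 -0.7 0 0 0 1" --pt "0 0 0 0 0 0 0" --pt "0 0 0 0 0 0 0" --pt "0 0 0 0 0 0 0" --pt "0 0 0 0 0 0 0" --pt "0 0 0 0 0 0 0" --pt "0 0 0 0 0 0 0" --grip_force 50

```text
t: 22.0
tool_pos: [0.5295, 0.0495, 0.0071]
tool_rot: [0.33, 3.121, 0.001]
contact_force: [-0.1, -0.5, 4.9]
opening: 0.0263
```

carry_out --pt "0 0 0.4 0 0 0 0" --pt "0 0 0.8 0 0 0 0" --pt "0 0 0.8 0 0 0 0" --pt "0 0 0.8 0 0 0 0" --pt "0 0 0.8 0 0 0 0" --pt "0 0 0.8 0 0 0 0" --pt "0 0 0 0 0 0 0"

```text
t: 22.7
tool_pos: [0.5302, 0.0494, 0.1191]
tool_rot: [0.329, 3.118, 0.001]
contact_force: [0.7, -0.2, -0.4]
opening: 0.0263
```

```bash
python3 - <<'E'
from m import *
st(552.9,252.3,113,98)
im=ctrl.get_image("scene");save(im,"s11.png",(180,120,350,240),4)
E
```

```text
t 22.7 tcp [530.2  49.4 119.1] yaw 77.9 tilt [ 0.006 -0.    -1.   ] q6 -1.41 open 26.3 F [ 0.7 -0.2 -0.4]
units xyz [ 0.91  8.12 -0.25] yaw 3.5 or -27.92
```

View pics/s11.png

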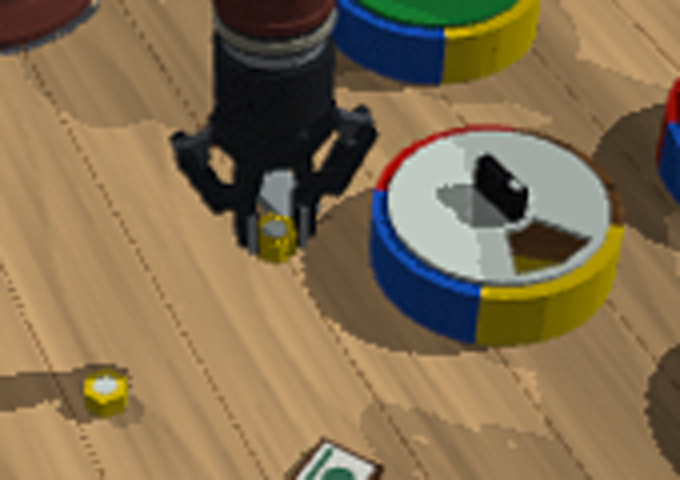

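carry_out --pt "0.09 0.82 0 0 0 0.35 0" --pt "0.09 0.82 0 0 0 0.35 0" --pt "0.09 0.82 0 0 0 0.35 0" --pt "0.09 0.82 0 0 0 0.35 0" --pt "0.09 0.82 0 0 0 0.35 0" --pt "0.09 0.82 0 0 0 0.35 0" --pt "0.09 0.82 0 0 0 0.35 0" --pt "0.09 0.82 0 0 0 0.35 0" --pt "0.09 0.82 0 0 0 0.35 0" --pt "0.09 0.82 0 0 0 0.35 0" --pt "0 0 0 0 0 0 0"

```text
t: 23.85
tool_pos: [0.5495, 0.2559, 0.1136]
tool_rot: [0.223, -3.131, 0.0]
contact_force: [-0.3, -0.4, -0.8]
opening: 0.0265
```

```bash
python3 - <<'E'
from m import *
st(552.9,252.3,63,98)
im=ctrl.get_image("scene");save(im,"s12.png",(250,80,400,230),4)
E
```

```text
t 23.85 tcp [549.5 255.9 113.6] yaw 98.1 tilt [-0.003 -0.    -1.   ] q6 -1.4 open 26.5 F [-0.3 -0.4 -0.8]
units xyz [ 0.14 -0.15 -2.02] yaw -0.02 or 31.39
```

View pics/s12.png

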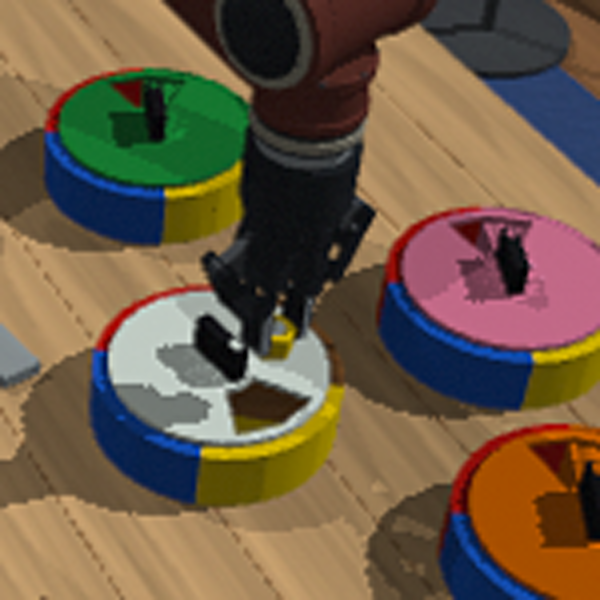

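carry_out --pt "0.08 -0.08 -0.6 0 0 0 0" --pt "0 0 -0.6 0 0 0 0" --pt "0 0 -0.4 0 0 0 0" --pt "0 0 0 0 0 0 0" --pt "0 0 0 0 0 0 0"

```text
t: 24.4
tool_pos: [0.5523, 0.2521, 0.0748]
tool_rot: [0.218, -3.133, 0.0]
contact_force: [-0.2, 0.1, 0.3]
opening: 0.0266
```

```bash
python3 - <<'E'
from m import *
st(552.9,252.3,63,98)
E
```

```text
t 24.4 tcp [552.3 252.1  74.8] yaw 98.0 tilt [-0.001 -0.    -1.   ] q6 -1.4 open 26.6 F [-0.2  0.1  0.3]
units xyz [ 0.03  0.01 -0.47] yaw 0.01 or -31.41
```

carry_out --pt "0.02 0 -0.45 0 0 0 0" --pt "0 0 0 0 0 0 0" --pt "0 0 0 0 0 0 0.6" --pt "0 0 0 0 0 0 0.6" --pt "0 0 0 0 0 0 0.6" --pt "0 0 0 0 0 0 0.6" --pt "0 0 0 0 0 0 0.6" --pt "0 0 0.9 0 0 0 0.6" --pt "0 0 0.9 0 0 0 0.6" --pt "0 0 0 0 0 0 1" --pt "0 0 0 0 0 0 1"

```text
t: 25.5
tool_pos: [0.5534, 0.2526, 0.1097]
tool_rot: [-0.219, 3.133, 0.0]
contact_force: [-0.2, 0.2, -0.4]
opening: 0.0781
```

```bash
python3 - <<'E'
from m import *
st(517.5,-74.3,70,122)
im=ctrl.get_image("scene");save(im,"s13.png",(250,80,400,230),4)
E
```

```text
t 25.5 tcp [553.4 252.6 109.7] yaw 98.0 tilt [ 0.001  0.    -1.   ] q6 -1.4 open 78.1 F [-0.2  0.2 -0.4]
units xyz [ -1.44 -13.08  -1.59] yaw 4.19 or -27.23
```

View pics/s13.png

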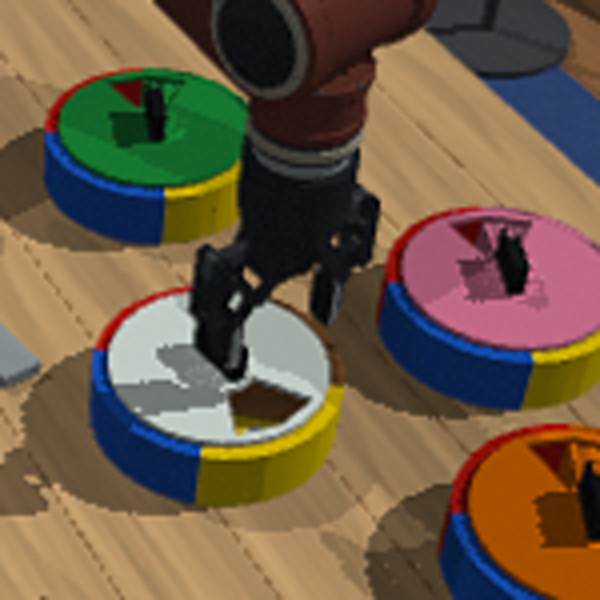

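carry_out --pt "0 0 0.5 0 0 0 1" --pt "-0.096 -0.872 0 0 0 -0.42 1" --pt "-0.096 -0.872 0 0 0 -0.42 1" --pt "-0.096 -0.872 -0.1 0 0 -0.42 1" --pt "-0.096 -0.872 -0.1 0 0 -0.42 1" --pt "-0.096 -0.872 -0.1 0 0 -0.42 1" --pt "-0.096 -0.872 -0.1 0 0 -0.42 1" --pt "-0.096 -0.872 -0.1 0 0 -0.42 1" --pt "-0.096 -0.872 -0.1 0 0 -0.42 1"

```text
t: 26.45
tool_pos: [0.5334, 0.0773, 0.1065]
tool_rot: [-0.31, -3.125, 0.0]
contact_force: [0.2, 0.1, -0.7]
opening: 0.0855
```

carry_out --pt "-0.096 -0.872 -0.2 0 0 -0.42 1" --pt "-0.096 -0.872 -0.2 0 0 -0.42 1" --pt "-0.096 -0.872 -0.2 0 0 -0.42 1" --pt "-0.096 -0.872 -0.2 0 0 -0.42 1" --pt "-0.096 -0.872 -0.2 0 0 -0.42 1" --pt "-0.096 -0.872 -0.2 0 0 -0.42 1" --pt "-0.096 -0.872 -0.2 0 0 -0.42 1" --pt "0 0 0 0 0 0 1" --pt "0 0 0 0 0 0 1"

```text
t: 27.35
tool_pos: [0.5169, -0.0744, 0.0716]
tool_rot: [-0.763, -3.047, -0.001]
contact_force: [-0.3, 0.2, 0.9]
opening: 0.0852
```

```bash
python3 - <<'E'
from m import *
st(518,-74.3,4,62)
im=ctrl.get_image("scene");save(im,"s14.png",(160,120,330,240),4)
im=ctrl.get_image("top");print(lid(im,(501.4,245.3)));save(im,"t14.png",(130,150,250,260),5)
E
```

```text
t 27.35 tcp [516.9 -74.4  71.6] yaw 61.9 tilt [-0.001  0.001 -1.   ] q6 -1.37 open 85.2 F [-0.3  0.2  0.9]
units xyz [ 0.05  0.   -2.7 ] yaw 0.02 or -31.39
[(50, 9.5, 38, -28, 24), (60, 7.5, 54, -26, 27), (70, 7.5, 54, -26, 27)]
```

View pics/s14.png

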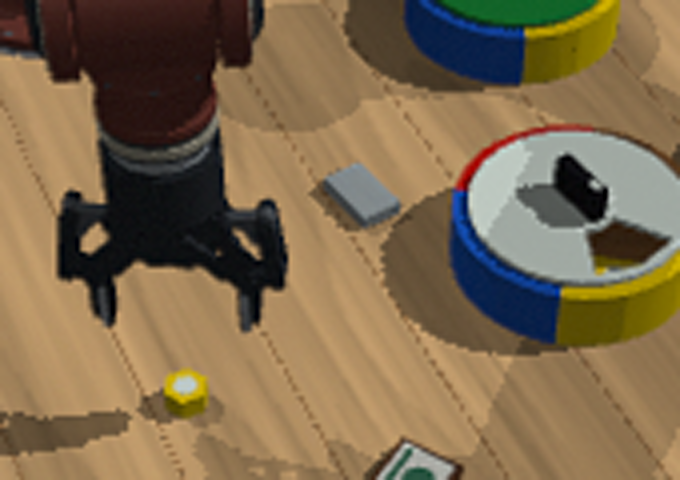

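View pics/t14.png

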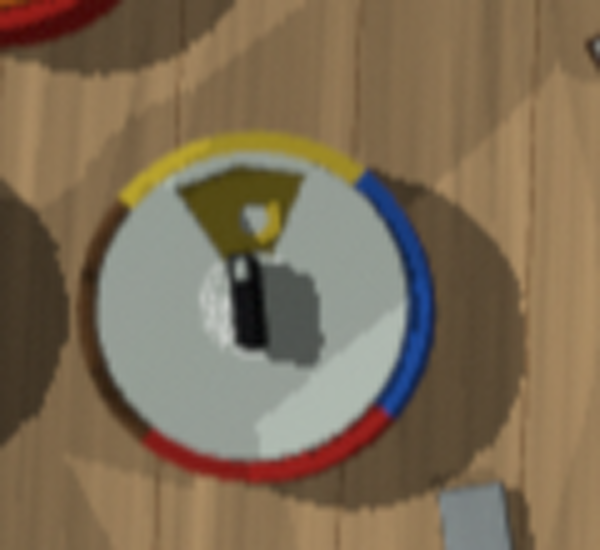

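Yellow token 1 lies in its compartment. Now the second yellow one.

carry_out --pt "0.04 0 -0.7 0 0 0 1" --pt "0 0 -0.7 0 0 0 1" --pt "0 0 -0.7 0 0 0 1" --pt "0 0 -0.55 0 0 0 1" --pt "0 0 0 0 0 0 0" --pt "0 0 0 0 0 0 0" --pt "0 0 0 0 0 0 0" --pt "0 0 0 0 0 0 0" --pt "0 0 0 0 0 0 0" --pt "0 0 0 0 0 0 0" --grip_force 50

```text
t: 28.45
tool_pos: [0.5193, -0.0748, 0.0069]
tool_rot: [0.762, 3.045, 0.0]
contact_force: [0.8, -0.5, 5.9]
opening: 0.0269
```

carry_out --pt "0 0 0.4 0 0 0 0" --pt "0 0 0.8 0 0 0 0" --pt "0 0 0.8 0 0 0 0" --pt "0 0 0.8 0 0 0 0" --pt "0 0 0.8 0 0 0 0" --pt "0 0 0.8 0 0 0 0" --pt "0 0 0 0 0 0 0"

```text
t: 29.15
tool_pos: [0.5201, -0.0751, 0.1192]
tool_rot: [0.761, 3.041, -0.0]
contact_force: [-0.0, -0.2, -0.7]
opening: 0.0262
```

```bash
python3 - <<'E'
from m import *
st(555,254.5,113,98)
im=ctrl.get_image("scene");save(im,"s15.png",(160,120,330,240),4)
E
```

```text
t 29.15 tcp [520.1 -75.1 119.2] yaw 61.9 tilt [ 0.006 -0.002 -1.   ] q6 -1.37 open 26.2 F [-0.  -0.2 -0.7]
units xyz [ 1.4  13.18 -0.25] yaw 6.3 or -25.12
```

View pics/s15.png

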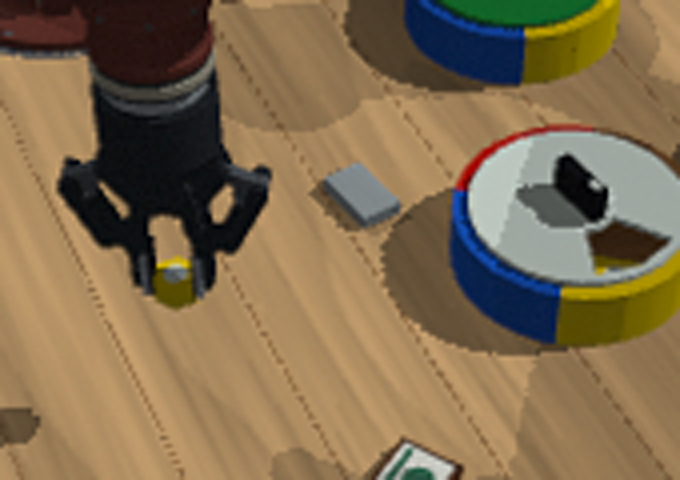

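carry_out --pt "0.09 0.82 0 0 0 0.395 0" --pt "0.09 0.82 0 0 0 0.395 0" --pt "0.09 0.82 0 0 0 0.395 0" --pt "0.09 0.82 0 0 0 0.395 0" --pt "0.09 0.82 0 0 0 0.395 0" --pt "0.09 0.82 0 0 0 0.395 0" --pt "0.09 0.82 0 0 0 0.395 0" --pt "0.09 0.82 0 0 0 0.395 0"

```text
t: 30.0
tool_pos: [0.5349, 0.0903, 0.1135]
tool_rot: [-0.271, -3.127, 0.001]
contact_force: [0.7, -0.2, -0.5]
opening: 0.0262
```

carry_out --pt "0.09 0.82 0 0 0 0.395 0" --pt "0.09 0.82 0 0 0 0.395 0" --pt "0.09 0.82 0 0 0 0.395 0" --pt "0.09 0.82 0 0 0 0.395 0" --pt "0.09 0.82 0 0 0 0.395 0" --pt "0.09 0.82 0 0 0 0.395 0" --pt "0.09 0.82 0 0 0 0.395 0" --pt "0.09 0.82 0 0 0 0.395 0" --pt "0 0 -0.6 0 0 0 0" --pt "0 0 -0.6 0 0 0 0" --pt "0 0 -0.4 0 0 0 0" --pt "0 0 0 0 0 0 0"

```text
t: 31.2
tool_pos: [0.5518, 0.2519, 0.0717]
tool_rot: [0.22, -3.128, 0.003]
contact_force: [0.5, -0.6, -1.2]
opening: 0.0265
```

```bash
python3 - <<'E'
from m import *
st(555,254.5,64,98)
im=ctrl.get_image("scene");save(im,"s16.png",(250,80,400,230),4)
E
```

```text
t 31.2 tcp [551.8 251.9  71.7] yaw 98.0 tilt [-0.006 -0.002 -1.   ] q6 -1.41 open 26.5 F [ 0.5 -0.6 -1.2]
units xyz [ 0.13  0.1  -0.31] yaw -0.01 or 31.41
```

View pics/s16.png

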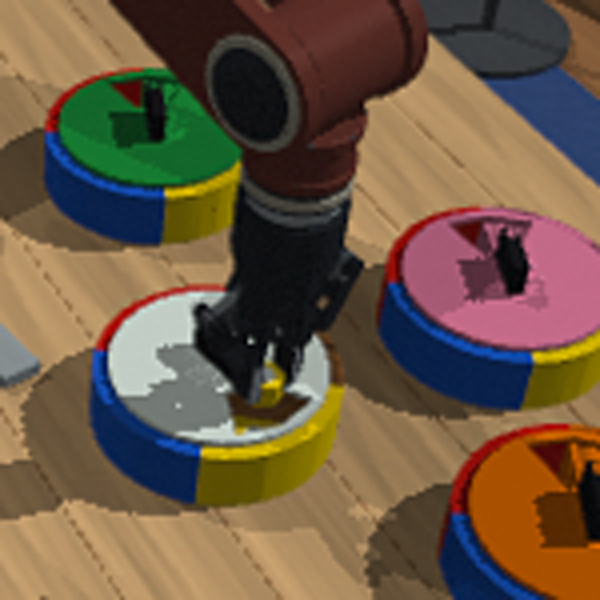

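carry_out --pt "0.06 0.06 -0.28 0 0 0 0" --pt "0 0 0 0 0 0 0" --pt "0 0 0 0 0 0 0" --pt "0 0 0 0 0 0 0.6" --pt "0 0 0 0 0 0 0.6" --pt "0 0 0 0 0 0 0.6" --pt "0 0 0 0 0 0 0.6" --pt "0 0 0 0 0 0 0.6" --pt "0 0 0.9 0 0 0 0.6" --pt "0 0 0.9 0 0 0 0.6" --pt "0 0 0.5 0 0 0 1" --pt "0 0 0 0 0 0 1"

```text
t: 32.45
tool_pos: [0.5572, 0.2556, 0.1288]
tool_rot: [-0.222, 3.129, 0.002]
contact_force: [-0.3, 0.0, 0.0]
opening: 0.078
```

carry_out --pt "0 -0.9 0 0 0 0 1" --pt "0 -0.9 0 0 0 0 1" --pt "0 -0.9 0 0 0 0 1" --pt "0 -0.9 0 0 0 0 1" --pt "0 -0.9 0 0 0 0 1" --pt "0 -0.9 0 0 0 0 1" --pt "0 -0.9 0 0 0 0 1" --pt "0 -0.9 0 0 0 0 1" --pt "0 0 0 0 0 0 1" --pt "0 0 0 0 0 0 1"

```text
t: 33.45
tool_pos: [0.5551, 0.075, 0.125]
tool_rot: [0.221, -3.132, -0.001]
contact_force: [0.8, -0.5, -0.6]
opening: 0.0851
```

```bash
python3 - <<'E'
from m import *
st(501.4,245.3,126,97.5)
im=ctrl.get_image("top");print(lid(im,(501.4,245.3)));save(im,"t17.png",(130,150,250,260),5)
E
```

```text
t 33.45 tcp [555.1  75.  125. ] yaw 98.1 tilt [-0.002  0.    -1.   ] q6 -1.71 open 85.1 F [ 0.8 -0.5 -0.6]
units xyz [-2.15  6.81  0.04] yaw -0.1 or 31.32
[(50, 7.7, 37, -27, 25), (60, 7.8, 45, -27, 26), (70, 7.5, 54, -26, 27)]
```

View pics/t17.png

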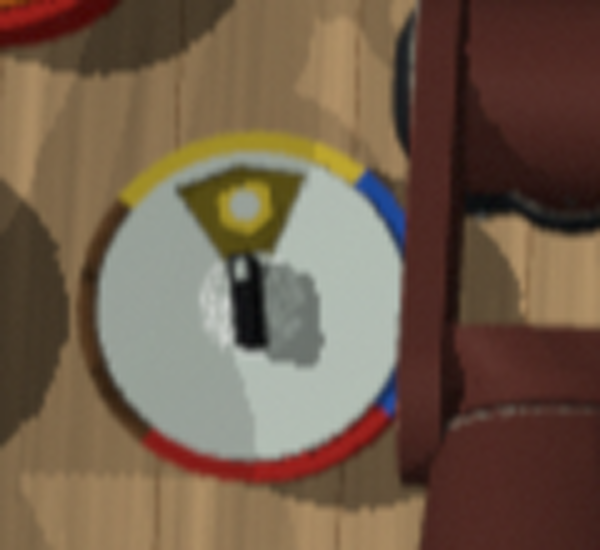

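carry_out --pt "-0.27 0.85 0 0 0 0 1" --pt "-0.27 0.85 0 0 0 0 1" --pt "-0.27 0.85 0 0 0 0 1" --pt "-0.27 0.85 0 0 0 0 1" --pt "-0.27 0.85 0 0 0 0 1" --pt "-0.27 0.85 0 0 0 0 1" --pt "-0.27 0.85 0 0 0 0 1" --pt "-0.27 0.85 0 0 0 -0.1 1" --pt "0 0 0 0 0 0 1" --pt "0 0 0 0 0 0 1"

```text
t: 34.5
tool_pos: [0.5011, 0.2458, 0.1257]
tool_rot: [0.21, -3.134, 0.001]
contact_force: [-1.0, -0.4, 0.3]
opening: 0.0854
```

carry_out --pt "0 0 -0.8 0 0 0 1" --pt "0 0 -0.8 0 0 0 1" --pt "0 0 -0.8 0 0 0 1" --pt "0 0 0 0 0 0 1" --pt "0 0 0 0 0 0 0" --pt "0 0 0 0 0 0 0" --pt "0 0 0 0 0 0 0" --pt "0 0 0 0 0 0 0" --pt "0 0 0 0 0 0 0" --pt "0 0 0 0 0 0 0" --grip_force 60

```text
t: 35.5
tool_pos: [0.5021, 0.245, 0.067]
tool_rot: [-0.207, 3.134, -0.001]
contact_force: [-2.0, -2.1, 5.0]
opening: 0.0129
```

```bash
python3 - <<'E'
from m import *
st(501.4,245.3,65,97.5)
E
```

```text
t 35.5 tcp [502.1 245.   67. ] yaw 97.5 tilt [ 0.001 -0.    -1.   ] q6 -1.38 open 12.9 F [-2.  -2.1  5. ]
units xyz [-0.03  0.01 -0.08] yaw -0.01 or 31.41
```

carry_out --pt "0 0 0 0 0 0.79 0" --pt "0 0 0 0 0 0.79 0" --pt "0 0 0 0 0 0.79 0" --pt "0 0 0 0 0 0.79 0" --pt "0 0 0 0 0 0.79 0" --pt "0 0 0 0 0 0.79 0" --pt "0 0 0 0 0 0.79 0" --pt "0 0 0 0 0 0.79 0" --pt "0 0 0 0 0 0.79 0" --pt "0 0 0 0 0 0.79 0"

```text
t: 36.5
tool_pos: [0.5015, 0.246, 0.067]
tool_rot: [-1.401, 2.811, 0.003]
contact_force: [-3.5, 1.1, 5.2]
opening: 0.0125
```

carry_out --pt "0 0 0 0 0 0.79 0" --pt "0 0 0 0 0 0.79 0" --pt "0 0 0 0 0 0.79 0" --pt "0 0 0 0 0 0.79 0" --pt "0 0 0 0 0 0.79 0" --pt "0 0 0 0 0 0.79 0" --pt "0 0 0 0 0 0.79 0" --pt "0 0 0 0 0 0.79 0" --pt "0 0 0 0 0 0.79 0" --pt "0 0 0 0 0 0.79 0" --pt "0 0 0 0 0 0 0" --pt "0 0 0 0 0 0 0"

```text
t: 37.7
tool_pos: [0.5003, 0.2463, 0.067]
tool_rot: [2.372, -2.059, -0.006]
contact_force: [-7.0, 2.7, 7.8]
opening: 0.0127
```

carry_out --pt "0 0 0 0 0 0 1" --pt "0 0 0 0 0 0 1" --pt "0 0 0 0 0 0 1" --pt "0 0 0 0 0 0 1" --pt "0 0 0 0 0 0 1" --pt "0 0 0.8 0 0 0 1" --pt "0 0 0.8 0 0 0 1" --pt "0 0 0.8 0 0 0 1" --pt "0 0 0 0 0 0 1"

```text
t: 38.6
tool_pos: [0.5039, 0.2457, 0.1295]
tool_rot: [-2.368, 2.056, -0.005]
contact_force: [-0.2, 0.6, -0.1]
opening: 0.0855
```

```bash
python3 - <<'E'
from m import *
st(648,42,80,34.6)
im=ctrl.get_image("scene");print(lid(im,(499.4,246)));save(im,"s18.png",(250,80,400,230),4)
E
```

```text
t 38.6 tcp [503.9 245.7 129.5] yaw -171.9 tilt [ 0.006  0.002 -1.   ] q6 -2.96 open 85.5 F [-0.2  0.6 -0.1]
units xyz [ 5.76 -8.15 -1.98] yaw 4.63 or -26.78m.py:47: RuntimeWarning: Mean of empty slice.
  z=np.exp(1j*np.radians(T)).mean(); d=np.degrees((np.angle(np.exp(1j*np.radians(T))/z)))
  ret = ret.dtype.type(ret / rcount)
Traceback (most recent call last):
  File "m.py", line 48, in lid
    out.append((r,round(float(np.degrees(np.angle(z)))%360,1),len(T),round(d.min()),round(d.max())))
                                                                           ~~~~~^^
ValueError: zero-size array to reduction operation minimum which has no identity
```

carry_out --pt "0.21 -0.3 0 0 0 -0.99 1" --pt "0.21 -0.3 0 0 0 -0.99 1" --pt "0.21 -0.3 0 0 0 -0.99 1" --pt "0.21 -0.3 0 0 0 -0.99 1" --pt "0.21 -0.3 0 0 0 -0.99 1" --pt "0.21 -0.3 0 0 0 -0.99 1" --pt "0.21 -0.3 0 0 0 -0.99 1" --pt "0.21 -0.3 0 0 0 -0.99 1" --pt "0.21 -0.3 0 0 0 -0.99 1" --pt "0.21 -0.3 0 0 0 -0.99 1" --pt "0.21 -0.3 0 0 0 -0.99 1" --pt "0.21 -0.3 0 0 0 -0.99 1"

```text
t: 39.85
tool_pos: [0.5638, 0.1545, 0.1239]
tool_rot: [0.806, -3.033, -0.001]
contact_force: [0.2, 0.2, -0.4]
opening: 0.0856
```

carry_out --pt "0.21 -0.3 0 0 0 -0.99 1" --pt "0.21 -0.3 0 0 0 -0.99 1" --pt "0.21 -0.3 0 0 0 -0.99 1" --pt "0.21 -0.3 0 0 0 -0.99 1" --pt "0.21 -0.3 0 0 0 -0.99 1" --pt "0.21 -0.3 0 0 0 -0.99 1" --pt "0.21 -0.3 0 0 0 -0.99 1" --pt "0.21 -0.3 0 0 0 -0.99 1" --pt "0.21 -0.3 0 0 0 -0.99 1" --pt "0.21 -0.3 0 0 0 -0.99 1" --pt "0.21 -0.3 0 0 0 -0.99 1" --pt "0.21 -0.3 0 0 0 -0.99 1"

```text
t: 41.05
tool_pos: [0.6268, 0.0647, 0.1237]
tool_rot: [-1.03, -2.965, 0.002]
contact_force: [-0.2, -0.1, -0.2]
opening: 0.0855
```

carry_out --pt "0.21 -0.3 -0.5 0 0 -0.99 1" --pt "0.21 -0.3 -0.5 0 0 -0.99 1" --pt "0.21 -0.3 -0.5 0 0 -0.99 1" --pt "0 0 0 0 0 0 1" --pt "0 0 0 0 0 0 1"

```text
t: 41.55
tool_pos: [0.6424, 0.0426, 0.0869]
tool_rot: [-1.449, -2.784, 0.002]
contact_force: [-0.6, 0.0, 0.7]
opening: 0.0854
```

```bash
python3 - <<'E'
from m import *
st(650.8,39.9,0,34.6)
im=ctrl.get_image("scene");save(im,"s18.png",(160,110,400,260),3.3)
im=ctrl.get_image("top");save(im,"t18.png",(130,100,440,280),2.5)
try: print(lid(im,(501.4,245.3)))
except Exception as e: print("nolid")
for n,u,v in [("o",304,170),("b",341.5,167)]: print(n,tile(im,u,v))
print("coaster",tile(im,392.5,226,.004,"grey"))
E
```

```text
t 41.55 tcp [642.4  42.6  86.9] yaw 35.0 tilt [-0.003  0.    -1.   ] q6 -0.66 open 85.4 F [-0.6  0.   0.7]
units xyz [ 0.34 -0.11 -3.48] yaw -0.07 or 31.34
[(50, 98.5, 54, -27, 27), (60, 98.5, 54, -27, 27), (70, 100.7, 44, -27, 23)]
o [628.4 -88.1  42.   38.6  77.4]
b [ 640.3 -194.7   42.9   43.2   36.5]
coaster [ 479.6 -336.7   52.4   52.2   14.6]
```

View pics/s18.png

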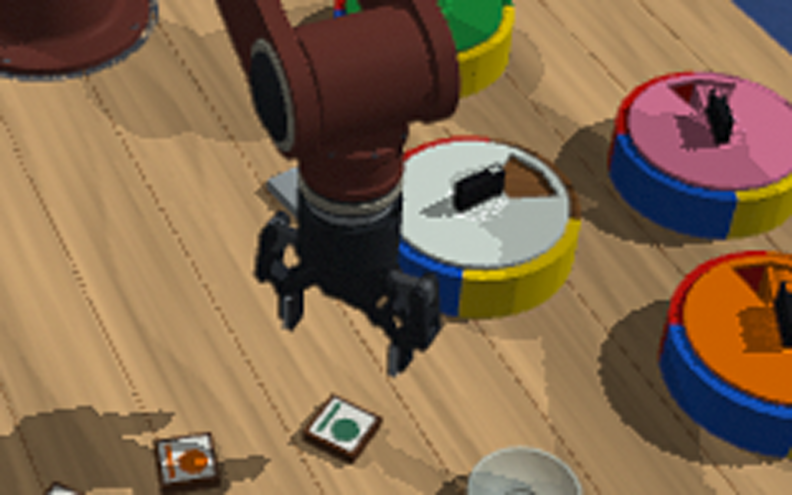

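View pics/t18.png

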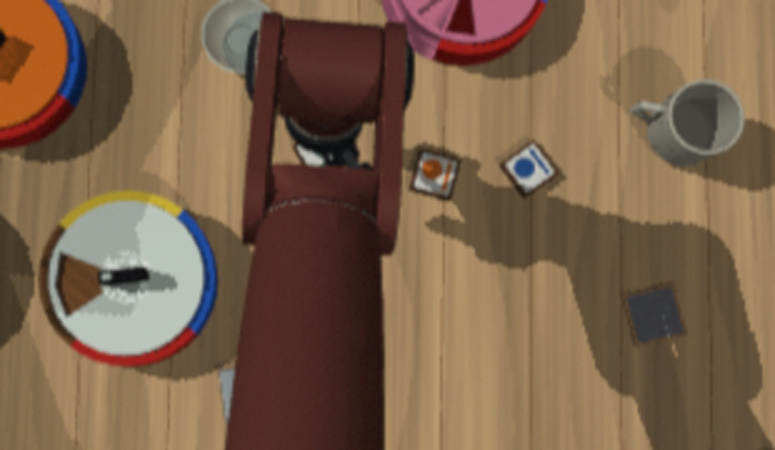

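carry_out --pt "0.3 -0.1 -0.8 0 0 -0.07 1" --pt "0 0 -0.8 0 0 0 1" --pt "0 0 -0.8 0 0 0 1" --pt "0 0 -0.6 0 0 0 1" --pt "0 0 -0.4 0 0 0 1" --pt "0 0 0 0 0 0 1" --pt "0 0 0 0 0 0 1"

```text
t: 42.35
tool_pos: [0.6513, 0.0401, 0.0042]
tool_rot: [1.462, 2.78, 0.001]
contact_force: [-0.9, 0.9, 0.2]
opening: 0.0854
```

```bash
python3 - <<'E'
from m import *
st(650.8,39.9,-1,34.6)
im=ctrl.get_image("scene");save(im,"s19.png",(200,170,330,270),6)
E
```

```text
t 42.35 tcp [651.3  40.1   4.2] yaw 34.5 tilt [ 0.001 -0.    -1.   ] q6 -0.66 open 85.4 F [-0.9  0.9  0.2]
units xyz [-0.02 -0.01 -0.21] yaw 0.01 or -31.4
```

View pics/s19.png

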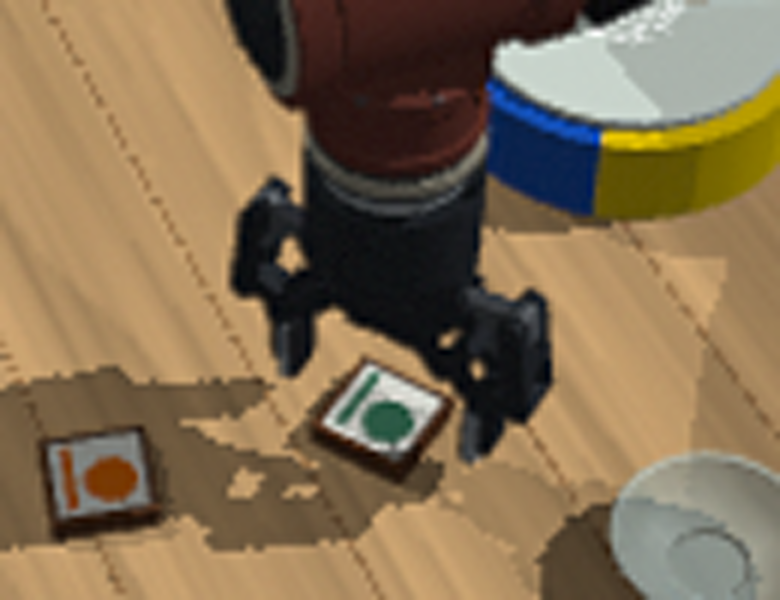

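carry_out --pt "0 0 -0.2 0 0 0 1" --pt "0 0 0 0 0 0 0" --pt "0 0 0 0 0 0 0" --pt "0 0 0 0 0 0 0" --pt "0 0 0 0 0 0 0" --pt "0 0 0 0 0 0 0" --pt "0 0 0 0 0 0 0" --grip_force 50

```text
t: 43.1
tool_pos: [0.6514, 0.04, -0.0009]
tool_rot: [1.462, 2.78, 0.001]
contact_force: [-0.5, 0.7, 3.3]
opening: 0.0467
```

carry_out --pt "0 0 0.4 0 0 0 0" --pt "0 0 0.8 0 0 0 0" --pt "0 0 0.8 0 0 0 0" --pt "0 0 0.8 0 0 0 0" --pt "0 0 0.8 0 0 0 0" --pt "0 0 0 0 0 0 0" --pt "0 0 0 0 0 0 0"

```text
t: 43.8
tool_pos: [0.6509, 0.04, 0.0887]
tool_rot: [1.462, 2.78, 0.0]
contact_force: [-1.4, 0.1, -0.6]
opening: 0.0467
```

```bash
python3 - <<'E'
from m import *
st(479.6,-336.7,60,14.6)
im=ctrl.get_image("scene");save(im,"s20.png",(200,150,330,260),6)
E
```

```text
t 43.8 tcp [650.9  40.   88.7] yaw 34.5 tilt [ 0. -0. -1.] q6 -0.66 open 46.7 F [-1.4  0.1 -0.6]
units xyz [ -6.85 -15.07  -1.15] yaw -3.48 or 27.94
```

View pics/s20.png

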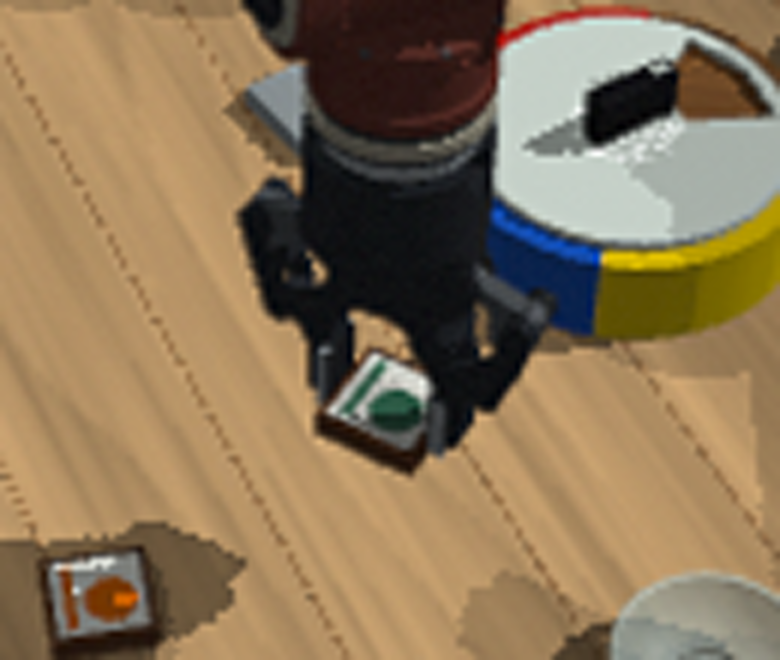

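carry_out --pt "-0.38 -0.837 0 0 0 -0.193 0" --pt "-0.38 -0.837 0 0 0 -0.193 0" --pt "-0.38 -0.837 0 0 0 -0.193 0" --pt "-0.38 -0.837 0 0 0 -0.193 0" --pt "-0.38 -0.837 0 0 0 -0.193 0" --pt "-0.38 -0.837 0 0 0 -0.193 0" --pt "-0.38 -0.837 0 0 0 -0.193 0" --pt "-0.38 -0.837 0 0 0 -0.193 0" --pt "-0.38 -0.837 0 0 0 -0.193 0"

```text
t: 44.75
tool_pos: [0.5637, -0.1486, 0.0864]
tool_rot: [-1.697, -2.64, 0.001]
contact_force: [0.4, -1.2, -0.7]
opening: 0.0464
```

carry_out --pt "-0.38 -0.837 0 0 0 -0.193 0" --pt "-0.38 -0.837 0 0 0 -0.193 0" --pt "-0.38 -0.837 0 0 0 -0.193 0" --pt "-0.38 -0.837 0 0 0 -0.193 0" --pt "-0.38 -0.837 0 0 0 -0.193 0" --pt "-0.38 -0.837 0 0 0 -0.193 0" --pt "-0.38 -0.837 0 0 0 -0.193 0" --pt "-0.38 -0.837 0 0 0 -0.193 0" --pt "-0.38 -0.837 0 0 0 -0.193 0" --pt "0 0 -0.8 0 0 0 0" --pt "0 0 -0.8 0 0 0 0" --pt "0 0 0 0 0 0 0"

```text
t: 45.95
tool_pos: [0.4767, -0.3342, 0.0434]
tool_rot: [-1.916, -2.478, -0.001]
contact_force: [0.1, 0.6, -1.3]
opening: 0.0464
```

carry_out --pt "0 0 0 0 0 0 0" --pt "0 0 0 0 0 0 0" --pt "0 0 0 0 0 0 0"

```text
t: 46.25
tool_pos: [0.4806, -0.337, 0.0497]
tool_rot: [1.919, 2.485, -0.0]
contact_force: [-0.0, 0.8, -0.2]
opening: 0.0464
```

```bash
python3 - <<'E'
from m import *
st(479.6,-336.7,3.5,14.6)
im=ctrl.get_image("scene");save(im,"s21.png",(50,150,180,260),6)
E
```

```text
t 46.25 tcp [ 480.6 -337.    49.7] yaw 14.6 tilt [ 0.001 -0.001 -1.   ] q6 -0.99 open 46.4 F [-0.   0.8 -0.2]
units xyz [-0.04  0.01 -1.85] yaw -0.01 or 31.41
```

View pics/s21.png

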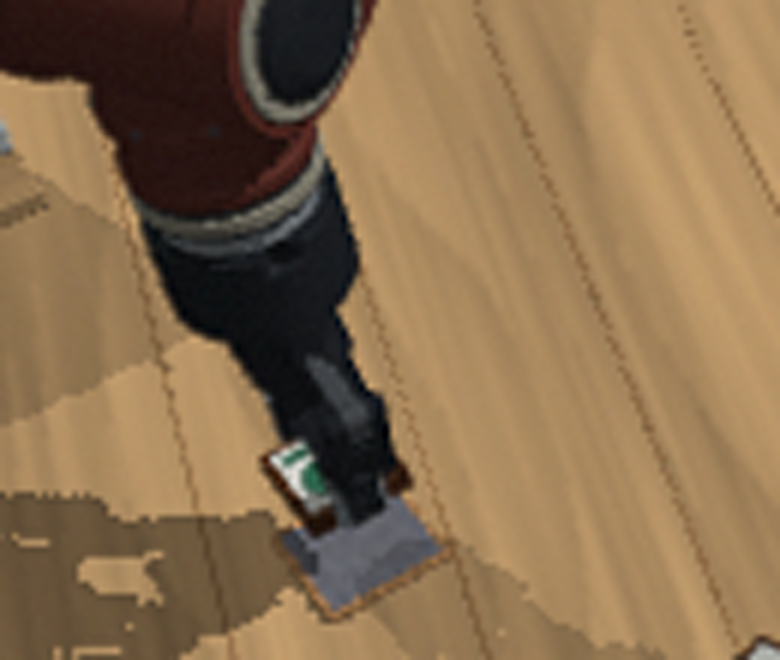

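carry_out --pt "-0.03 0.01 -0.6 0 0 0 0" --pt "0 0 -0.6 0 0 0 0" --pt "0 0 -0.4 0 0 0 0" --pt "0 0 -0.24 0 0 0 0" --pt "0 0 0 0 0 0 0" --pt "0 0 0 0 0 0 0"

```text
t: 46.9
tool_pos: [0.4792, -0.3364, 0.003]
tool_rot: [-1.92, -2.485, -0.0]
contact_force: [-2.1, 1.8, 7.3]
opening: 0.0464
```

```bash
python3 - <<'E'
from m import *
st(479.6,-336.7,3.5,14.6)
E
```

```text
t 46.9 tcp [ 479.2 -336.4    3. ] yaw 14.6 tilt [-0.001  0.001 -1.   ] q6 -0.99 open 46.4 F [-2.1  1.8  7.3]
units xyz [ 0.02 -0.01  0.02] yaw -0.0 or 31.41
```

Contact with the coaster (7 N). I'll release, lift and check.

carry_out --pt "0 0 0 0 0 0 0.75" --pt "0 0 0 0 0 0 0.75" --pt "0 0 0 0 0 0 0.75" --pt "0 0 0 0 0 0 0.8" --pt "0 0 0 0 0 0 1" --pt "0 0 0.6 0 0 0 1" --pt "0 0 0.9 0 0 0 1" --pt "0 0 0.9 0 0 0 1" --pt "0 0 0.9 0 0 0 1"

```text
t: 47.8
tool_pos: [0.4794, -0.3365, 0.0872]
tool_rot: [1.92, 2.485, -0.0]
contact_force: [1.0, 0.0, 0.1]
opening: 0.085
```

carry_out --pt "0.2 0.8 0 0 0 0 1" --pt "0.5 0.8 0 0 0 0 1" --pt "0.5 0.8 0 0 0 0 1" --pt "0.5 0.8 0 0 0 0 1" --pt "0.5 0.8 0 0 0 0 1" --pt "0.5 0.8 0 0 0 0 1" --pt "0 0 0 0 0 0 1" --pt "0 0 0 0 0 0 1"

```text
t: 48.6
tool_pos: [0.5469, -0.2164, 0.086]
tool_rot: [1.919, 2.486, -0.0]
contact_force: [-0.3, 0.0, 0.2]
opening: 0.0855
```

```bash
python3 - <<'E'
from m import *
im=ctrl.get_image("top")
for n,u,v,z in [("o",304,170,.012),("b",341.5,167,.012),("g",393,225,.016)]: print(n,tile(im,u,v,z))
save(im,"t22.png",(250,110,450,260),4)
st(640.3,-194.8,60,37.5)
E
```

```text
o [630.5 -88.9  42.1  43.2  76.4]
b [ 636.8 -197.6   51.5   42.6   37. ]
g [ 495.9 -326.5    7.6    7.7    1.5]
t 48.65 tcp [ 546.6 -216.8   85.8] yaw 14.6 tilt [ 0.001 -0.001 -1.   ] q6 -0.76 open 85.2 F [-0.4 -0.6 -1. ]
units xyz [ 3.75  0.88 -1.03] yaw 3.99 or -27.42
```

View pics/t22.png

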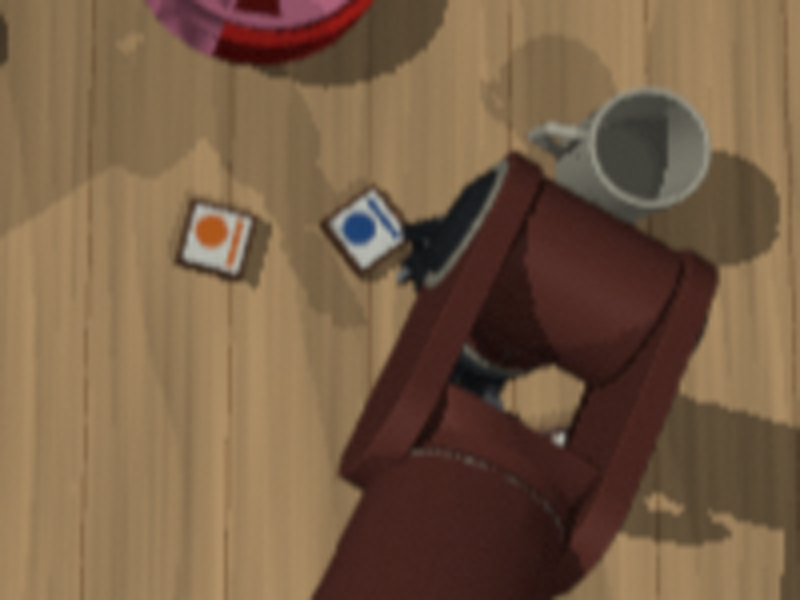

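carry_out --pt "0.625 0.147 0 0 0 0.667 1" --pt "0.625 0.147 0 0 0 0.667 1" --pt "0.625 0.147 0 0 0 0.667 1" --pt "0.625 0.147 0 0 0 0.667 1" --pt "0.625 0.147 0 0 0 0.667 1" --pt "0.625 0.147 0 0 0 0.667 1" --pt "0 0 -0.5 0 0 0 1" --pt "0 0 0 0 0 0 1" --pt "0 0 0 0 0 0 1"

```text
t: 49.55
tool_pos: [0.6387, -0.1946, 0.0712]
tool_rot: [-1.39, -2.814, 0.001]
contact_force: [0.2, 1.0, 0.8]
opening: 0.0853
```

```bash
python3 - <<'E'
from m import *
im=ctrl.get_image("top")
print(tile(im,393,225,.016)); save(im,"t23.png",(330,120,450,260),4)
im=ctrl.get_image("scene");save(im,"s23.png",(60,150,240,300),4)
st(640.3,-194.8,-1,37.5)
E
```

```text
[ 480.3 -335.7   42.9   42.    14.9]
t 49.65 tcp [ 639.5 -194.7   72.3] yaw 37.5 tilt [-0.001  0.    -1.   ] q6 -1.06 open 85.2 F [-0.6 -0.8  0.6]
units xyz [ 0.03 -0.   -2.93] yaw 0.01 or -31.41
```

View pics/t23.png

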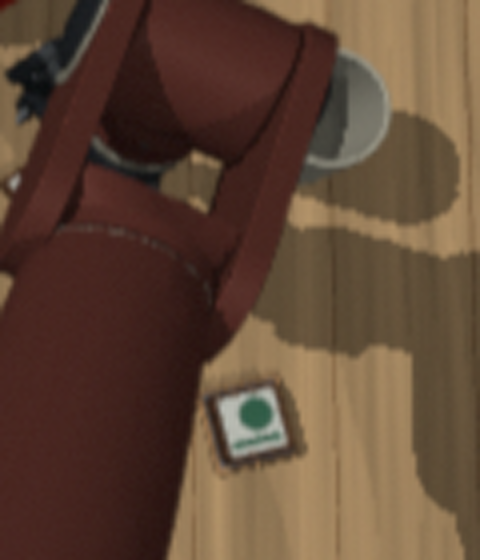

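View pics/s23.png

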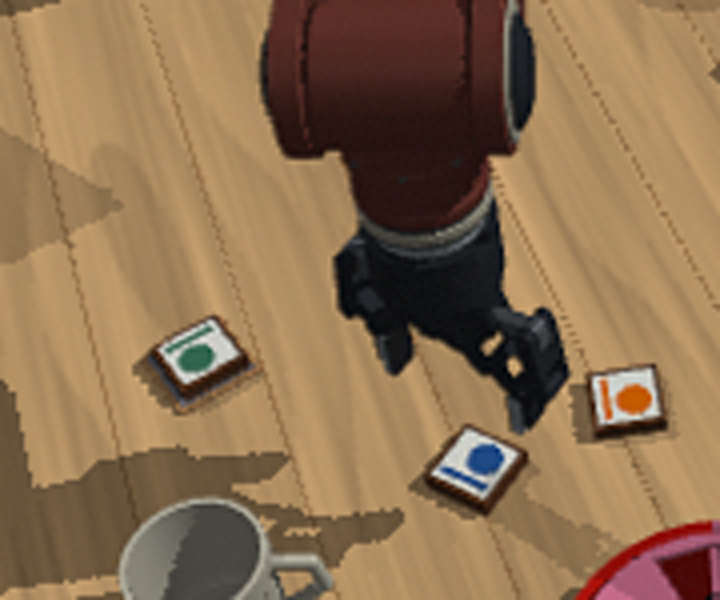

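carry_out --pt "0.03 0 -0.8 0 0 0 1" --pt "0 0 -0.8 0 0 0 1" --pt "0 0 -0.8 0 0 0 1" --pt "0 0 -0.5 0 0 0 1" --pt "0 0 0 0 0 0 1" --pt "0 0 0 0 0 0 1" --pt "0 0 0 0 0 0 1"

```text
t: 50.35
tool_pos: [0.6421, -0.1948, 0.0017]
tool_rot: [1.388, 2.816, 0.0]
contact_force: [-0.3, -0.9, -0.4]
opening: 0.0853
```

```bash
python3 - <<'E'
from m import *
im=ctrl.get_image("scene");save(im,"s24.png",(120,180,240,290),6)
st(640.3,-194.8,-1,37.5)
E
```

```text
t 50.4 tcp [ 642.2 -194.8    1.7] yaw 37.5 tilt [ 0.002 -0.001 -1.   ] q6 -1.06 open 85.6 F [0.5 0.2 0. ]
units xyz [-0.08 -0.   -0.11] yaw -0.01 or 31.41
```

View pics/s24.png

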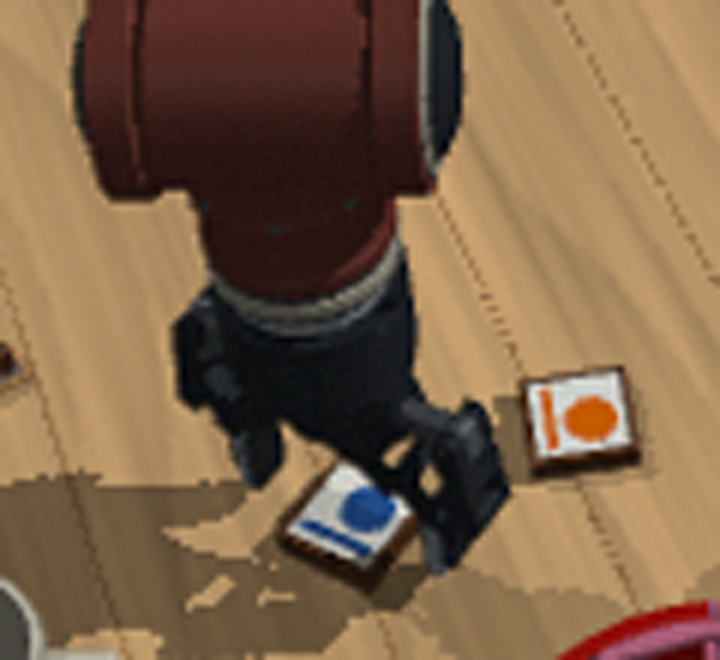

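carry_out --pt "-0.05 0 -0.1 0 0 0 1" --pt "0 0 0 0 0 0 0" --pt "0 0 0 0 0 0 0" --pt "0 0 0 0 0 0 0" --pt "0 0 0 0 0 0 0" --pt "0 0 0 0 0 0 0" --pt "0 0 0 0 0 0 0" --grip_force 50

```text
t: 51.1
tool_pos: [0.6402, -0.1945, -0.002]
tool_rot: [1.388, 2.817, 0.0]
contact_force: [0.1, 0.1, 2.5]
opening: 0.0471
```

carry_out --pt "0 0 0.4 0 0 0 0" --pt "0 0 0.8 0 0 0 0" --pt "0 0 0.8 0 0 0 0" --pt "0 0 0.8 0 0 0 0" --pt "0 0 0.8 0 0 0 0" --pt "0 0 0 0 0 0 0" --pt "0 0 0 0 0 0 0"

```text
t: 51.8
tool_pos: [0.6399, -0.1943, 0.0877]
tool_rot: [1.388, 2.818, 0.0]
contact_force: [-0.1, 1.3, -1.1]
opening: 0.0468
```

```bash
python3 - <<'E'
from m import *
im=ctrl.get_image("scene");save(im,"s25.png",(120,160,240,270),6)
st(479.4,-336.5,90,14.6)
E
```

```text
t 51.85 tcp [ 639.2 -194.    86.5] yaw 37.5 tilt [-0.001  0.001 -1.   ] q6 -1.06 open 46.2 F [ 0.9 -0.4 -1.4]
units xyz [-6.39 -5.7   0.14] yaw -4.0 or 27.41
```

View pics/s25.png

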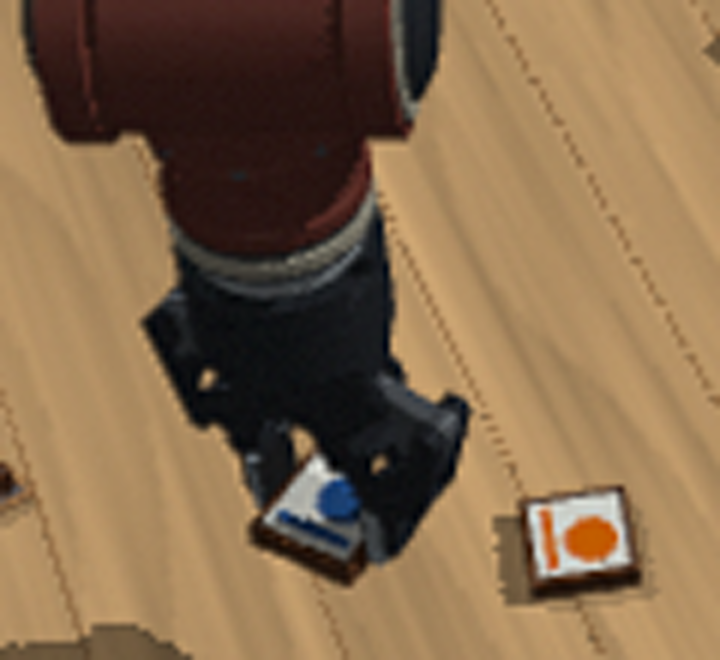

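carry_out --pt "-0.8 -0.713 0 0 0 -0.5 0" --pt "-0.8 -0.713 0 0 0 -0.5 0" --pt "-0.8 -0.713 0 0 0 -0.5 0" --pt "-0.8 -0.713 0 0 0 -0.5 0" --pt "-0.8 -0.713 0 0 0 -0.5 0" --pt "-0.8 -0.713 0 0 0 -0.5 0" --pt "-0.8 -0.713 0 0 0 -0.5 0" --pt "-0.8 -0.713 0 0 0 -0.5 0" --pt "0 0 -0.8 0 0 0 0" --pt "0 0 -0.8 0 0 0 0" --pt "0 0 0 0 0 0 0" --pt "0 0 0 0 0 0 0"

```text
t: 53.05
tool_pos: [0.479, -0.3361, 0.046]
tool_rot: [-1.919, -2.484, -0.0]
contact_force: [-0.5, -0.3, 0.6]
opening: 0.0469
```

carry_out --pt "0 0 0 0 0 0 0" --pt "0 0 0 0 0 0 0" --pt "0 0 0 0 0 0 0"

```text
t: 53.35
tool_pos: [0.4805, -0.3372, 0.0486]
tool_rot: [1.919, 2.485, -0.0]
contact_force: [0.2, -0.8, -0.2]
opening: 0.047
```

```bash
python3 - <<'E'
from m import *
im=ctrl.get_image("scene");save(im,"s26.png",(50,150,180,260),6)
st(479.6,-336.4,14.5,14.6)
E
```

```text
t 53.4 tcp [ 480.4 -337.2   48.4] yaw 14.6 tilt [ 0.001 -0.001 -1.   ] q6 -0.99 open 46.7 F [-0.2  0.4 -0.6]
units xyz [-0.03  0.03 -1.36] yaw -0.01 or 31.41
```

View pics/s26.png

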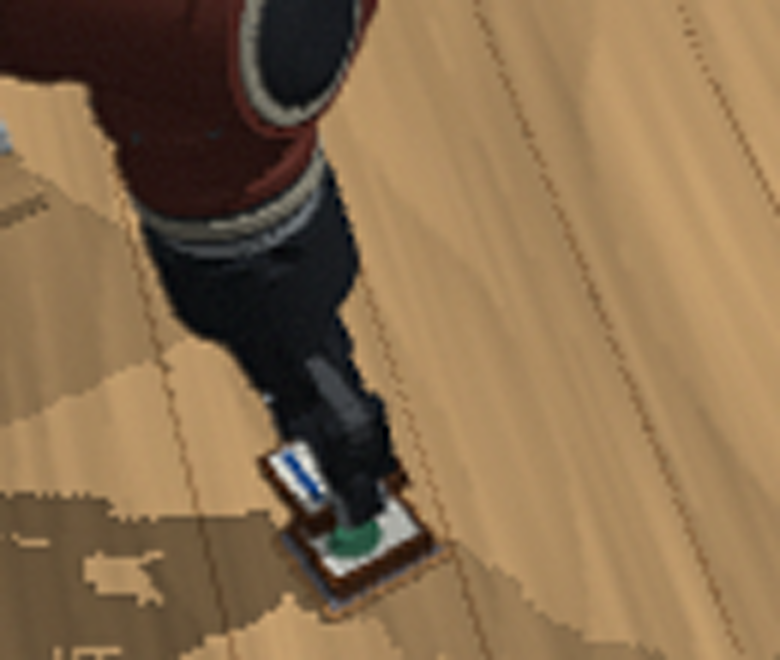

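carry_out --pt "-0.02 0.02 -0.5 0 0 0 0" --pt "0 0 -0.5 0 0 0 0" --pt "0 0 -0.2 0 0 0 0" --pt "0 0 -0.12 0 0 0 0" --pt "0 0 0 0 0 0 0" --pt "0 0 0 0 0 0 0"

```text
t: 54.0
tool_pos: [0.4793, -0.3363, 0.0141]
tool_rot: [-1.92, -2.486, -0.0]
contact_force: [-0.7, 0.0, -0.7]
opening: 0.0465
```

```bash
python3 - <<'E'
from m import *
im=ctrl.get_image("scene");save(im,"s27.png",(50,150,180,260),6)
st(479.6,-336.4,14.5,14.6)
E
```

```text
t 54.05 tcp [ 479.2 -336.3   14.1] yaw 14.6 tilt [-0.  0. -1.] q6 -0.99 open 46.6 F [0.7 0.2 0. ]
units xyz [ 0.01 -0.    0.01] yaw -0.0 or 31.41
```

View pics/s27.png

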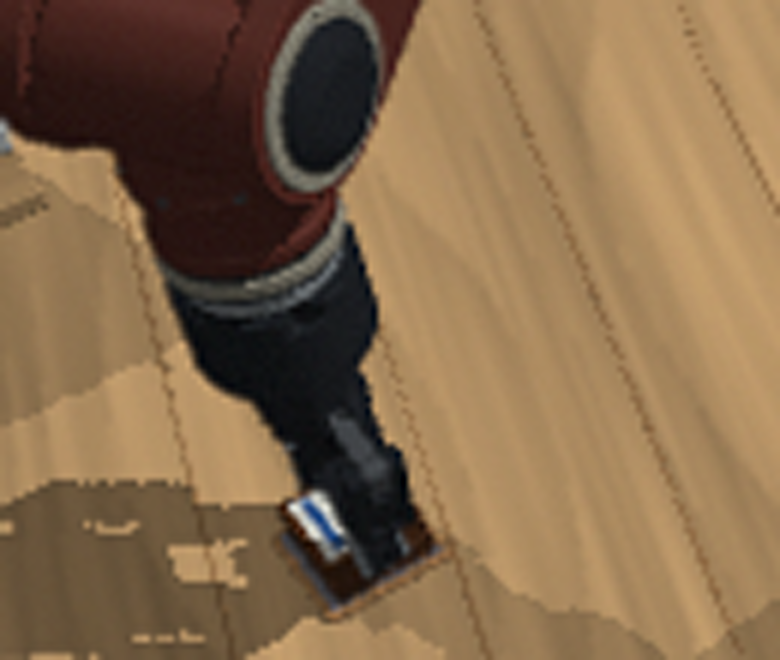

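carry_out --pt "0 0 -0.04 0 0 0 0" --pt "0 0 0 0 0 0 0" --pt "0 0 0 0 0 0 0.75" --pt "0 0 0 0 0 0 0.75" --pt "0 0 0 0 0 0 0.75" --pt "0 0 0 0 0 0 0.8" --pt "0 0 0 0 0 0 1" --pt "0 0 0.6 0 0 0 1" --pt "0 0 0.9 0 0 0 1" --pt "0 0 0.9 0 0 0 1" --pt "0 0 0.5 0 0 0 1"

```text
t: 55.15
tool_pos: [0.4806, -0.3375, 0.0895]
tool_rot: [1.918, 2.483, -0.001]
contact_force: [-0.1, -1.0, 0.1]
opening: 0.0851
```

```bash
python3 - <<'E'
from m import *
st(630.5,-88.9,90,76.4)
E
```

```text
t 55.15 tcp [ 480.6 -337.5   89.5] yaw 14.6 tilt [ 0.003 -0.003 -1.   ] q6 -0.99 open 85.1 F [-0.1 -1.   0.1]
units xyz [6.   9.94 0.02] yaw 10.78 or -20.63
```

carry_out --pt "0.5 0.828 0 0 0 -0.41 1" --pt "0.5 0.828 0 0 0 -0.41 1" --pt "0.5 0.828 0 0 0 -0.41 1" --pt "0.5 0.828 0 0 0 -0.41 1" --pt "0.5 0.828 0 0 0 -0.41 1" --pt "0.5 0.828 0 0 0 -0.41 1" --pt "0.5 0.828 0 0 0 -0.41 1" --pt "0.5 0.828 0 0 0 -0.41 1" --pt "0.5 0.828 0 0 0 -0.41 1" --pt "0.5 0.828 0 0 0 -0.41 1" --pt "0.5 0.828 0 0 0 -0.41 1" --pt "0.5 0.828 0 0 0 -0.41 1"

```text
t: 56.35
tool_pos: [0.6298, -0.0871, 0.0865]
tool_rot: [2.47, 1.941, 0.0]
contact_force: [0.5, -0.1, -0.4]
opening: 0.0855
```

carry_out --pt "0 0 -0.6 0 0 0 1" --pt "0 0 0 0 0 0 1" --pt "0 0 0 0 0 0 1"

```text
t: 56.65
tool_pos: [0.6282, -0.0885, 0.0699]
tool_rot: [-2.467, -1.942, 0.003]
contact_force: [0.6, -1.3, 0.0]
opening: 0.0852
```

```bash
python3 - <<'E'
from m import *
im=ctrl.get_image("top")
print(tile(im,393,224,.028)); save(im,"t28.png",(330,180,450,260),5)
im=ctrl.get_image("scene");save(im,"s28.png",(60,150,260,290),4)
st(630.5,-88.9,-1.5,-13.6)
E
```

```text
[ 479.2 -330.3   42.5   29.8   14.8]
t 56.75 tcp [628.9 -88.9  71. ] yaw -13.6 tilt [-0. -0. -1.] q6 -0.02 open 85.2 F [-0.7 -0.2  0.3]
units xyz [ 0.06 -0.   -2.9 ] yaw 0.0 or -31.41
```

View pics/s28.png

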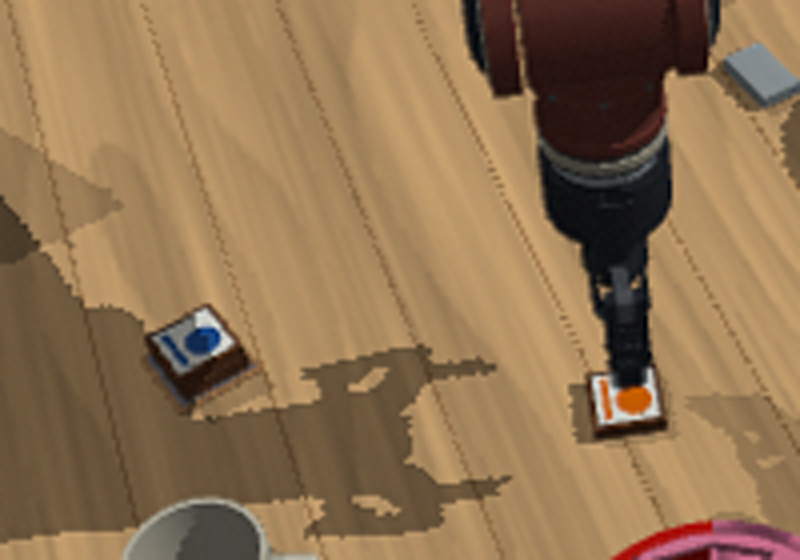

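View pics/t28.png

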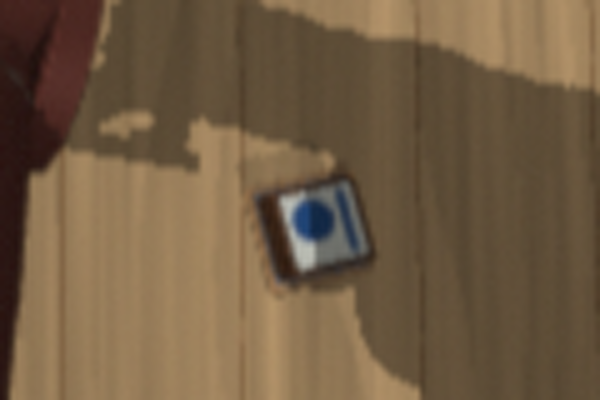

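```bash
python3 - <<'E'
from m import *
a=ctrl.get_image("top"); b=ctrl.get_image("scene")
def draw(im,box,s,polys):
    f=cv2.resize(im["frame"][box[1]:box[3],box[0]:box[2]],None,fx=s,fy=s,interpolation=cv2.INTER_CUBIC)
    for z,h,col in polys:
        t=np.radians(14.6);R2=np.array([[np.cos(t),-np.sin(t)],[np.sin(t),np.cos(t)]])
        P=[proj(im,[*( (np.array([479.6,-336.7])+R2@np.array(q)*h)/1000),z]) for q in [(-1,-1),(1,-1),(1,1),(-1,1)]]
        P=((np.array(P)+.5-np.array(box[:2]))*s).astype(int); cv2.polylines(f,[P],True,col,1)
    return f
P=[(.028,24,(0,0,255)),(.004,30,(0,255,0))]
f1=draw(a,(365,205,415,250),8,P); f2=draw(b,(85,215,135,260),8,P)
cv2.imwrite("pics/ov.png",np.hstack([f1,f2]))
E
```

```text
(no output)
```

View pics/ov.png

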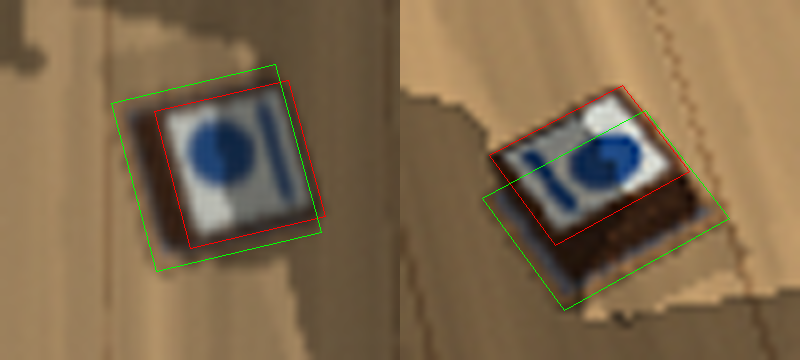

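Overlays of the predicted tile and coaster outlines match the pile to about 1 mm. Next, the orange tile.

carry_out --pt "0.04 0 -0.8 0 0 0 1" --pt "0 0 -0.8 0 0 0 1" --pt "0 0 -0.8 0 0 0 1" --pt "0 0 -0.5 0 0 0 1" --pt "0 0 0 0 0 0 1" --pt "0 0 0 0 0 0 1" --pt "0 0 0 0 0 0 1"

```text
t: 57.55
tool_pos: [0.6315, -0.0884, 0.0001]
tool_rot: [2.467, 1.942, 0.002]
contact_force: [-1.0, 0.7, 0.3]
opening: 0.0853
```

```bash
python3 - <<'E'
from m import *
im=ctrl.get_image("scene");save(im,"s29.png",(160,180,280,290),6)
st(630.5,-88.9,-1.5,-13.6)
E
```

```text
t 57.6 tcp [ 6.315e+02 -8.840e+01  1.000e-01] yaw -13.6 tilt [ 0.002 -0.001 -1.   ] q6 -0.02 open 85.3 F [-0.2 -0.3  1.1]
units xyz [-0.04 -0.02 -0.07] yaw -0.01 or 31.41
```

View pics/s29.png

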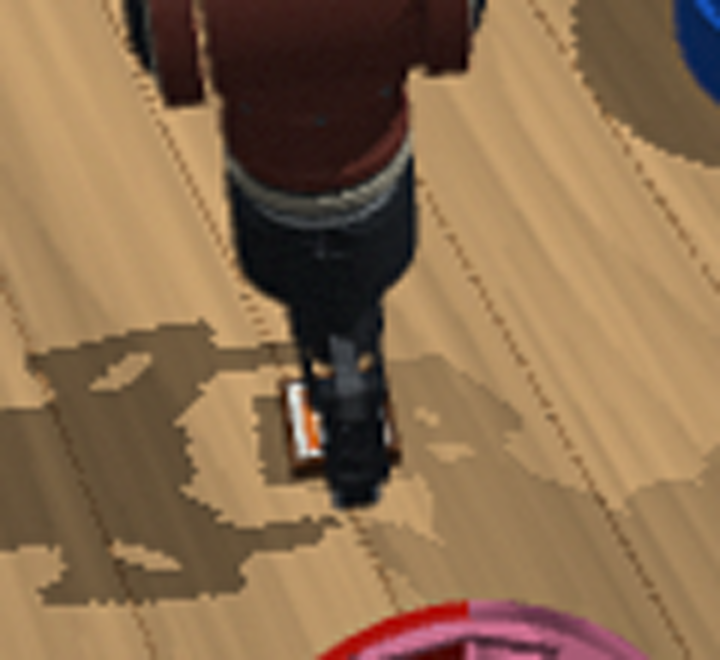

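carry_out --pt "-0.02 -0.02 -0.05 0 0 0 1" --pt "0 0 0 0 0 0 0" --pt "0 0 0 0 0 0 0" --pt "0 0 0 0 0 0 0" --pt "0 0 0 0 0 0 0" --pt "0 0 0 0 0 0 0" --pt "0 0 0 0 0 0 0" --grip_force 50

```text
t: 58.3
tool_pos: [0.6303, -0.0886, -0.0022]
tool_rot: [2.468, 1.943, 0.001]
contact_force: [0.7, -0.8, 3.1]
opening: 0.047
```

carry_out --pt "0 0 0.4 0 0 0 0" --pt "0 0 0.8 0 0 0 0" --pt "0 0 0.8 0 0 0 0" --pt "0 0 0.8 0 0 0 0" --pt "0 0 0.8 0 0 0 0" --pt "0 0 0 0 0 0 0" --pt "0 0 0 0 0 0 0"

```text
t: 59.0
tool_pos: [0.6298, -0.0885, 0.0874]
tool_rot: [2.468, 1.943, 0.0]
contact_force: [-0.5, 0.1, -0.1]
opening: 0.0468
```

```bash
python3 - <<'E'
from m import *
im=ctrl.get_image("scene");save(im,"s30.png",(160,160,280,270),6)
st(479.4,-336.5,88,14.6)
E
```

```text
t 59.05 tcp [629.1 -88.3  86.2] yaw -13.6 tilt [-0.002  0.    -1.   ] q6 -0.02 open 46.6 F [-0.6  0.7 -1.2]
units xyz [-5.99 -9.93  0.07] yaw 4.92 or -26.5
```

View pics/s30.png

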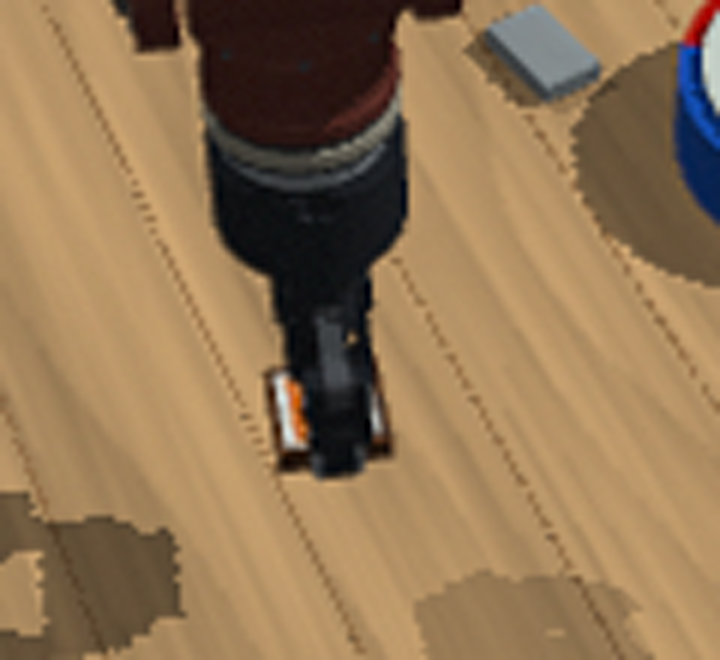

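carry_out --pt "-0.5 -0.827 0 0 0 0.41 0" --pt "-0.5 -0.827 0 0 0 0.41 0" --pt "-0.5 -0.827 0 0 0 0.41 0" --pt "-0.5 -0.827 0 0 0 0.41 0" --pt "-0.5 -0.827 0 0 0 0.41 0" --pt "-0.5 -0.827 0 0 0 0.41 0" --pt "-0.5 -0.827 0 0 0 0.41 0" --pt "-0.5 -0.827 0 0 0 0.41 0" --pt "-0.5 -0.827 0 0 0 0.41 0" --pt "-0.5 -0.827 0 0 0 0.41 0" --pt "-0.5 -0.827 0 0 0 0.41 0" --pt "-0.5 -0.827 0 0 0 0.41 0"

```text
t: 60.25
tool_pos: [0.4783, -0.3365, 0.0852]
tool_rot: [-1.916, -2.485, -0.0]
contact_force: [0.7, 0.3, -0.4]
opening: 0.0466
```

carry_out --pt "0 0 -0.6 0 0 0 0" --pt "0 0 -0.6 0 0 0 0" --pt "0 0 0 0 0 0 0" --pt "0 0 0 0 0 0 0" --pt "0 0 0 0 0 0 0" --pt "0 0 0 0 0 0 0"

```text
t: 60.85
tool_pos: [0.4806, -0.3365, 0.058]
tool_rot: [1.919, 2.486, -0.0]
contact_force: [-0.1, 0.4, 0.1]
opening: 0.0464
```

```bash
python3 - <<'E'
from m import *
im=ctrl.get_image("scene");save(im,"s31.png",(50,150,180,260),6)
st(479.6,-336.4,26,14.6)
E
```

```text
t 60.9 tcp [ 480.6 -336.6   58.1] yaw 14.7 tilt [ 0.001 -0.001 -1.   ] q6 -0.99 open 46.4 F [-0.9  0.2 -0.1]
units xyz [-0.04  0.01 -1.28] yaw -0.01 or 31.41
```

View pics/s31.png

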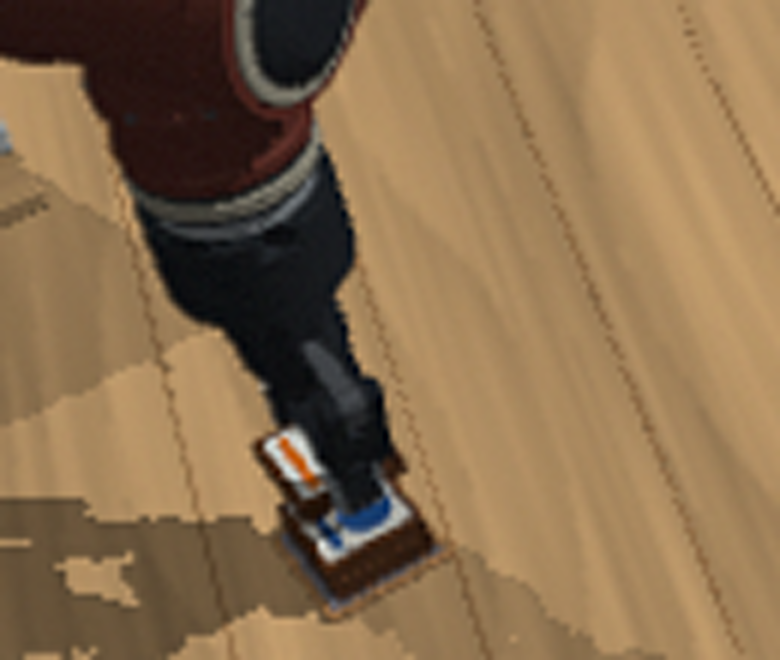

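carry_out --pt "-0.02 0 -0.5 0 0 0 0" --pt "0 0 -0.5 0 0 0 0" --pt "0 0 -0.2 0 0 0 0" --pt "0 0 -0.06 0 0 0 0" --pt "0 0 0 0 0 0 0" --pt "0 0 0 0 0 0 0"

```text
t: 61.5
tool_pos: [0.4791, -0.3363, 0.0257]
tool_rot: [-1.92, -2.485, -0.0]
contact_force: [-1.6, 1.9, 4.5]
opening: 0.0465
```

```bash
python3 - <<'E'
from m import *
st(479.6,-336.4,26,14.6)
E
```

```text
t 61.5 tcp [ 479.1 -336.3   25.7] yaw 14.6 tilt [-0.001  0.001 -1.   ] q6 -0.99 open 46.5 F [-1.6  1.9  4.5]
units xyz [ 0.02 -0.    0.01] yaw -0.0 or 31.41
```

Light contact at the expected height. I'll release, lift and clear away.

carry_out --pt "0 0 0 0 0 0 0.75" --pt "0 0 0 0 0 0 0.75" --pt "0 0 0 0 0 0 0.75" --pt "0 0 0 0 0 0 0.8" --pt "0 0 0 0 0 0 1" --pt "0 0 0.6 0 0 0 1" --pt "0 0 0.9 0 0 0 1" --pt "0 0 0.9 0 0 0 1" --pt "0 0 0.9 0 0 0 1"

```text
t: 62.4
tool_pos: [0.4796, -0.3368, 0.1105]
tool_rot: [1.92, 2.485, -0.0]
contact_force: [0.8, -0.3, -0.0]
opening: 0.0852
```

carry_out --pt "0.2 0.9 0.3 0 0 0 1" --pt "0.2 0.9 0.3 0 0 0 1" --pt "0.2 0.9 0.3 0 0 0 1" --pt "0.2 0.9 0.3 0 0 0 1" --pt "0.2 0.9 0.3 0 0 0 1" --pt "0.2 0.9 0.3 0 0 0 1" --pt "0.2 0.9 0.3 0 0 0 1" --pt "0.2 0.9 0.3 0 0 0 1" --pt "0.2 0.9 0.3 0 0 0 1" --pt "0.2 0.9 0 0 0 0 1" --pt "0 0 0 0 0 0 1" --pt "0 0 0 0 0 0 1"

```text
t: 63.6
tool_pos: [0.5295, -0.1116, 0.1767]
tool_rot: [1.919, 2.486, -0.0]
contact_force: [-0.3, -0.0, -0.2]
opening: 0.0855
```

```bash
python3 - <<'E'
from m import *
a=ctrl.get_image("top"); b=ctrl.get_image("scene")
try: print(lid(a,(501.4,245.3)))
except Exception: print("no lid")
print(tile(a,393,223,.04)); st()
def draw(im,box,s,polys):
    f=cv2.resize(im["frame"][box[1]:box[3],box[0]:box[2]],None,fx=s,fy=s,interpolation=cv2.INTER_CUBIC)
    for z,h,col in polys:
        t=np.radians(14.6);R2=np.array([[np.cos(t),-np.sin(t)],[np.sin(t),np.cos(t)]])
        P=[proj(im,[*( (np.array([479.6,-336.7])+R2@np.array(q)*h)/1000),z]) for q in [(-1,-1),(1,-1),(1,1),(-1,1)]]
        P=((np.array(P)+.5-np.array(box[:2]))*s).astype(int); cv2.polylines(f,[P],True,col,1)
    return f
P=[(.040,24,(0,0,255)),(.004,30,(0,255,0))]
cv2.imwrite("pics/ov2.png",np.hstack([draw(a,(365,205,415,250),8,P),draw(b,(85,205,135,250),8,P)]))
save(a,"t32.png");save(b,"s32.png")
E
```

```text
[(50, 98.5, 54, -27, 27), (60, 98.5, 54, -27, 27), (70, 99.8, 46, -27, 25)]
[ 496.  -324.1    4.5    9.5   41. ]
t 63.7 tcp [ 529.2 -112.3  176.1] yaw 14.6 tilt [ 0. -0. -1.] q6 -0.6 open 85.4 F [-0.6 -0.6  0.1]
```

View pics/ov2.png

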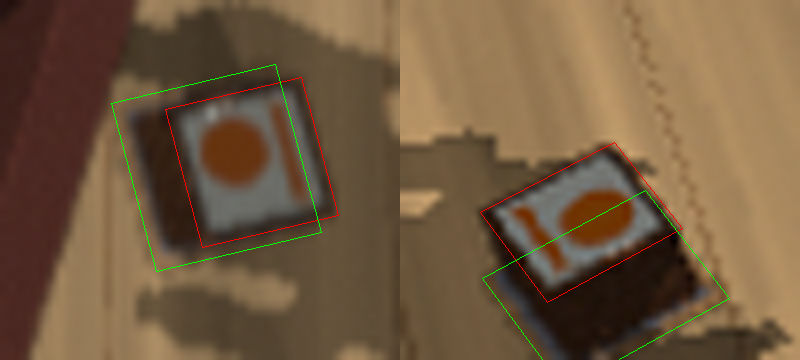

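View pics/t32.png

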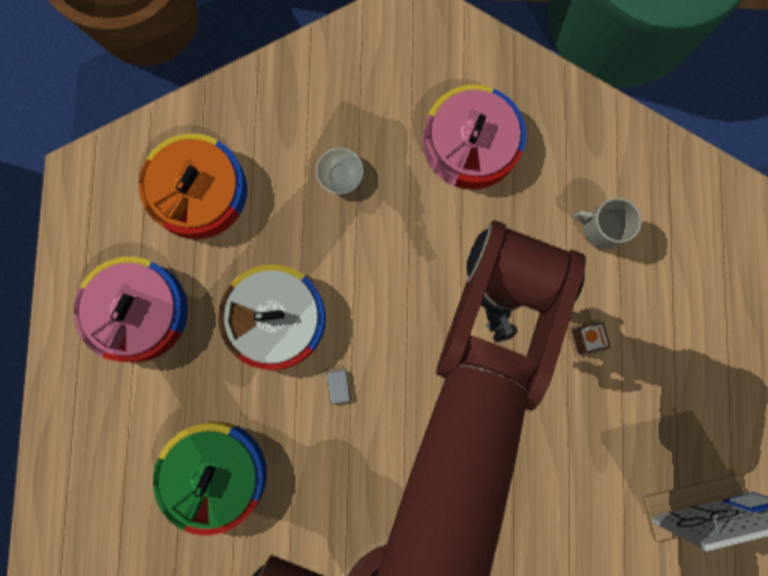

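View pics/s32.png

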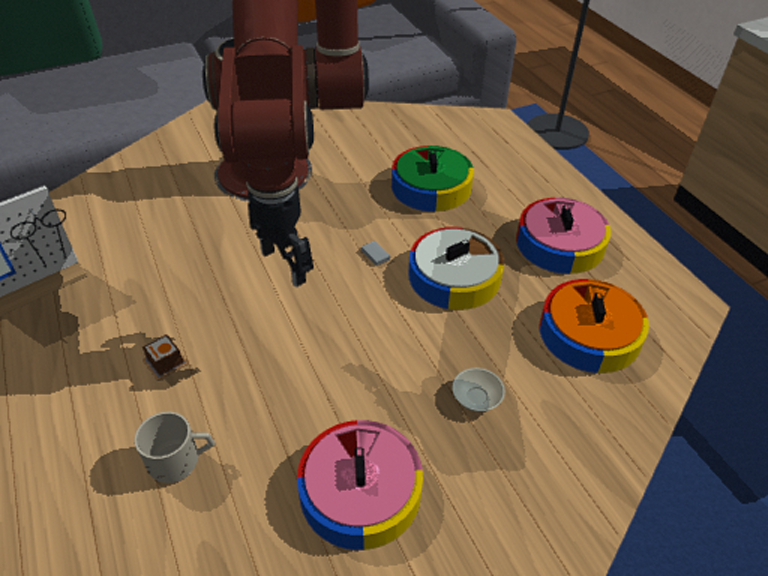

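```bash
python3 - <<'E'
from station import ctrl
print(ctrl.finish_job())
E
```

```text
the job is handed in; nothing more can be done
None
```

I packed up the game and handed the job in at about 64 s. No verdict is reported, so this rests on my own checks.

- **Tokens:** I found three: one blue and two yellow, no red. Both cameras showed no others on the table. I turned the white-lidded caddy to blue and then to yellow and dropped each token in. The top camera showed both yellow tokens in their compartment. The blue token was checked less directly: the opening was clear and nothing lay on the lid after the drop, but I never saw the token on the compartment floor.
- **Lid:** It is shut. The opening measured about 98.5° against a target of 98° for the plain quarter, well under 1 mm off.
- **Tiles:** All three are piled green, blue, orange, face up on the coaster. Outlines drawn over both camera pictures matched the top tile and the coaster to about 1–2 mm and square. My automatic measurement failed on the orange tile because it lay in shadow, so I judged that one by the outlines.
- **Everything else:** By eye, the mug, dish, tin and look-alike caddies stand where they started, and the gripper is clear. I noticed no knocked tile or slackened grip.

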